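# Fetch the strainer from behind the bottle and the jar

### The arm

A 6-joint arm with a two-finger parallel gripper is mounted at the origin on the work surface. World frame = base frame: x ahead of the robot, y to its left, z up, the work surface at z = 0. Lengths are in m, angles in rad, forces in N, time in s.
With the tool pointing down it reaches from about 0.275 to 0.75 m from the base axis. Payload 10.2 kg.
Tool frame: the origin (TCP) lies midway between the tips of the shut fingers; the grasp point (between the pads) lies 19 mm behind it; z points along the fingers, y is the line along which they close (so a half turn about z gives the same grasp; the last joint's range is limited). The gripper opens to 85 mm and grips with 20 to 120 N. Pads are 22 mm wide; open, the fingers measure 114 mm over their backs; the gripper's body (76 mm by 85 mm) begins 54 mm behind the grasp point. The pads swing forward as they close: fully open they stand 13 mm farther back than shut.
Start: joints at [1.08, 0.313, 1.498, -0, 1.331, -0.223], TCP at [0.139, 0.506, 0.192] pointing down, gripper open.
Joint ranges: [-2.94, 2.94], [-0.97, 2.17], [0.19, 2.56], [-1.23, 4.37], [0.02, 3.11], [-2.88, 2.88]. Speed limits (rad/s): [2.39, 2.39, 3.01, 3.14, 3.14, 3.14].

### API

Orientations are given as [roll, pitch, yaw] about the fixed x, y, z axes, in that order (R = Rz(yaw) Ry(pitch) Rx(roll)).
In Python, from plant import r gives the robot as it stands.
- The arm moves only by the tool apply_moves, never from a script. Its arguments are lists of equal length, an entry for each row: "hand": the opening, from -1 (shut) to 1 (fully open); "slide": the shift along the tool's x, y, z in m, a list of three; "rot": the turn, a rotation vector about the tool's x, y, z in rad, a list of three. A call has exactly 8 rows; each row is the pose to reach, as a shift and turn from the pose commanded when the call began, along the tool's axes at that moment; what a row does not reach only later rows make up. A row lasts 1/10 s, in which the tool goes at most 50 mm and 8.59 degrees, less where a joint would pass 70% of its speed; a pose out of reach is approached as far as the arm can. A call with a gripper value outside its range is refused whole. The fingers move at their own pace and stop on an object; "force" is the grip in N (left out, the last holds). Time passes only in rows, so rows that repeat a pose let the fingers close, or fill a call up. It gives the time, the measured TCP pose, the force, the opening and the grip force at its end, in the units of the state.
- r.observe(): the state, without advancing time (a new reading comes with each control period).
- r.snapshot(name): name is "scene" or "top" or "wrist"; returns the picture (400x640x3 uint8, blue, green, red); there is no depth.
- r.get_calibration(name): a dict with "fx", "fy", "cx", "cy" (pixels), "xyz" and "attitude" of the camera in the world. Camera axes: x right, y down, z forward; pixel columns grow to the right and rows downward; lengths in m; the calibration is good to about 2 mm. A picture is of the moment at which its call begins: read the wrist's pose just before it. get_calibration takes no time and is no camera call; for the wrist camera it gives the pose at the moment of the call.
- r.job_done(): hands the job in; it is judged then, once.
The state is a dict: "time": time; "joint_pos": joint angles; "dq": joint speeds; "effort": joint torques, N m; "eef_pos": TCP position; "ee_rot": TCP orientation; "wrist_force": force on the tool from outside, world axes, zero at the start; "moment": the same for the moment, N m; "grip_width": opening from 0.0 (shut) to 1.0 (fully open); "grip_force": force on a finger pad.
Only numpy, scipy, OpenCV 4.12 (cv2) and the standard library are available. Lean on these libraries where they do the work, as an engineer would, in place of code of your own. Each camera call takes 0.05 s, during which the arm holds its last target. There are 200 camera calls.

### The job

Stand the squeeze bottle and the lidded ceramic jar aside on the pale blue ridged mat, without moving the steel strainer behind them yet; then lift the strainer by its handle into the open terracotta pot, and only after that put the bottle back in the middle of its round wooden stand and the jar back in the middle of its square cork trivet. Set everything down upright and gently rather than dropping it, and leave the glass tumbler, the pepper mill and the pot where they stand.

Things in the scene. Friction and masses are not known exactly. Their poses are not given: they have to be found in the camera images.
- strainer: Steel mesh strainer basket, loose, 160 g: foot 62 mm wide, rim 80 mm wide at 45 mm height. Fixed arch handle: thin posts at x = +/-40 mm, level top bar along its x axis, 84 mm long, 10 mm wide (y), 100 to 112 mm above the foot; grip the bar's middle from above, closing along y. Stands on the counter behind the bottle and jar. Origin: centre of the foot's underside; z up.
- bottle: Ivory plastic squeeze bottle with red nozzle, loose, 220 g: upright round body 52 mm in diameter, straight to 108 mm, shoulder to 116 mm, slim nozzle to 136 mm. Grip the body at 85 to 100 mm height. Starts in the middle of the stand. Origin: centre of its underside; z up.
- jar: White ceramic jar, loose, 400 g: round, 60 mm in diameter, 80 mm high, sealed by a wooden lid (55 mm wide, 80 to 90 mm high, fixed to the jar) with a 20 mm knob up to 104 mm. Grip the ceramic body at about 65 mm height. Starts in the middle of the trivet. Origin: centre of its underside; z up.
- stand: The bottle's stand: flat round disc of dark wood, 80 mm in diameter, 20 mm high, fixed to the counter, to the front left or front right of the strainer. Origin: centre of its underside; its top is at z = 20 mm.
- trivet: The jar's trivet: flat square of cork, 78 x 78 mm, 12 mm high, fixed to the counter, on the other side from the stand. Origin: centre of its underside; its top is at z = 12 mm.
- mat: Side area: pale blue ridged mat of firm silicone, 220 mm (its x) by 160 mm (its y), fixed on the counter to the left or right. Ridges run along y, 12.5 mm apart; things stand on the ridge tops, 6 mm above its underside. Origin: centre of its underside. Bottle and jar fit on it side by side along x, e.g. at x = -55 and +55 mm.
- pot: Open round terracotta pot, loose, 900 g, on the other side from the mat: mouth 120 mm outside, 110 mm inside, 65 mm high, inner floor 6 mm above its underside, two lugs along its x reaching to 82 mm. The strainer stands inside on the floor with 15 mm to spare all round. Origin: centre of its underside; z up.
- tumbler: Bystander: green glass tumbler, 68 mm across at the mouth, 95 mm high, standing loose nearer the robot than the stand and the trivet. Origin: centre of its underside.
- mill: Bystander: dark wooden pepper mill, 54 mm across, 125 mm high, standing loose towards the far edge of the counter. Origin: centre of its underside. (A spring clamp on the edge itself is out of the way.)
There are look-alikes about, which are no part of the job. Leave any purple look-alike of the jar alone.

How it is judged:
On the way, in this order (a step that is already met when the one before it is completed fails the run):
1. the bottle and the jar both stand upright on the mat, released, and the strainer has not been moved (by more than 25 mm) (x of bottle in the frame of mat between -0.105 and 0.105 m and y of bottle in the frame of mat between -0.075 and 0.075 m and z of bottle in the frame of mat between 0.002 and 0.01 m and linear speed of each of bottle, jar below 0.03 m/s and angle between each of bottle, jar's own z axis and vertical below 0.1 rad and contact force between the fingers and bottle below 0.05 N and x of jar in the frame of mat between -0.105 and 0.105 m and y of jar in the frame of mat between -0.075 and 0.075 m and z of jar in the frame of mat between 0.002 and 0.01 m and contact force between the fingers and jar below 0.05 N and distance of strainer from where it was at the start of the episode below 0.025 m), for 0.2 s.
2. the strainer stands in the pot, released, while the bottle and the jar are still on the mat (horizontal distance between strainer and pot below 0.022 m and z of strainer in the frame of pot between 0.002 and 0.012 m and linear speed of each of strainer, bottle, jar below 0.03 m/s and angle between each of strainer, bottle, jar's own z axis and vertical below 0.1 rad and contact force between the fingers and strainer below 0.05 N and x of bottle in the frame of mat between -0.105 and 0.105 m and y of bottle in the frame of mat between -0.075 and 0.075 m and z of bottle in the frame of mat between 0.002 and 0.01 m and contact force between the fingers and bottle below 0.05 N and x of jar in the frame of mat between -0.105 and 0.105 m and y of jar in the frame of mat between -0.075 and 0.075 m and z of jar in the frame of mat between 0.002 and 0.01 m and contact force between the fingers and jar below 0.05 N), for 0.2 s.
At the end, for the whole second after the job is handed in: The strainer stands upright on the floor inside the pot, the bottle stands upright on the stand within 12 mm of its centre, the jar upright on the trivet within 12 mm of its centre, the pot upright; all released and at rest (horizontal distance between strainer and pot below 0.022 m and z of strainer in the frame of pot between 0.002 and 0.012 m and linear speed of each of strainer, bottle, jar below 0.03 m/s and angle between each of strainer, bottle, jar, pot's own z axis and vertical below 0.1 rad and contact force between the fingers and strainer below 0.05 N and horizontal distance between bottle and stand below 0.012 m and z of bottle in the frame of stand between 0.016 and 0.024 m and contact force between the fingers and bottle below 0.05 N and horizontal distance between jar and trivet below 0.012 m and z of jar in the frame of trivet between 0.008 and 0.016 m and contact force between the fingers and jar below 0.05 N); the robot touches nothing.
It fails at once if the glass tumbler or the pepper mill is shifted by more than 25 mm (distance of any of tumbler, mill from where it was at the start of the episode above 0.025 m).
It fails at once if the pot is shifted by more than 35 mm or tipped (distance of pot from where it was at the start of the episode above 0.035 m or angle between pot's own z axis and vertical above 0.3 rad).
It fails at once if the bottle, the jar or the strainer is tipped by more than 0.7 rad (knocked over) (angle between any of bottle, jar, strainer's own z axis and vertical above 0.7 rad).
It fails at once if the bottle, the jar or the strainer is dropped: it moves faster than 0.6 m/s with no finger on it (a fall of about 18 mm or more) ((linear speed of bottle above 0.6 m/s and contact force between the fingers and bottle below 0.05 N) or (linear speed of jar above 0.6 m/s and contact force between the fingers and jar below 0.05 N) or (linear speed of strainer above 0.6 m/s and contact force between the fingers and strainer below 0.05 N)).
It also fails if it takes over 138 s, if anything falls off the work surface, if the arm or the gripper's body presses on something with over 40 N, if the wrist force passes 120 N, or if a joint passes its speed limit or range.

## Working session

There is one attempt and no reset: what is moved stays moved. The work goes in short steps, Python scripts to look and compute and a tool call to move; the robot and the scene stay as the last step left them, time stands still between calls to the robot, and variables do not carry over. Pictures are saved under pics/ and viewed, at most 17 in all, crops included, and the job is handed in when it is done.

Besides the shell and the picture viewer there is one more tool, called by a JSON object that holds its "op" and its "data". apply_moves: Moves the arm, as the interface text tells. Its arguments: {"type":"object","properties":{"hand":{"type":"array","items":{"type":"number"}},"slide":{"type":"array","items":{"type":"array","items":{"type":"number"}}},"rot":{"type":"array","items":{"type":"array","items":{"type":"number"}}},"force":{"type":"number"}},"required":["hand","slide","rot"]}

```bash
ls; mkdir -p pics; python3 - <<'E'
from plant import r
import cv2
for n in ("scene","top","wrist"):
    c=r.get_calibration(n); print(n,c)
    cv2.imwrite(f"pics/{n}0.png",r.snapshot(n))
s=r.observe(); print({k:s[k] for k in("time","eef_pos","ee_rot","grip_width","wrist_force")})
E
```

```text
pics
scene {'fx': 420.2504111861582, 'fy': 420.2504111861582, 'cx': 313.5702304611837, 'cy': 196.76470587171875, 'xyz': array([ 1.1719673 , -0.13463345,  0.85814401]), 'attitude': array([-2.50011826,  0.00596201,  1.35154634])}
top {'fx': 456.41671641066375, 'fy': 456.41671641066375, 'cx': 323.48461468293397, 'cy': 202.9883664204364, 'xyz': array([ 0.48174791, -0.01213897,  1.03863853]), 'attitude': array([-3.05179417,  0.01377088, -1.54740737])}
wrist {'fx': 292.28412138325484, 'fy': 292.28412138325484, 'cx': 322.2649456722533, 'cy': 194.93297648994147, 'xyz': array([0.06676468, 0.52635264, 0.37274535]), 'attitude': array([2.84622805e+00, 7.07905752e-05, 1.30357059e+00])}
{'time': 0.15, 'eef_pos': array([0.13881967, 0.50609538, 0.19138919]), 'ee_rot': array([-3.14069562e+00, -2.04741563e-04,  2.87380858e+00]), 'grip_width': 0.9958642060749147, 'wrist_force': array([ 0.27560139,  0.19755542, -0.07277913])}
```

View pics/top0.png

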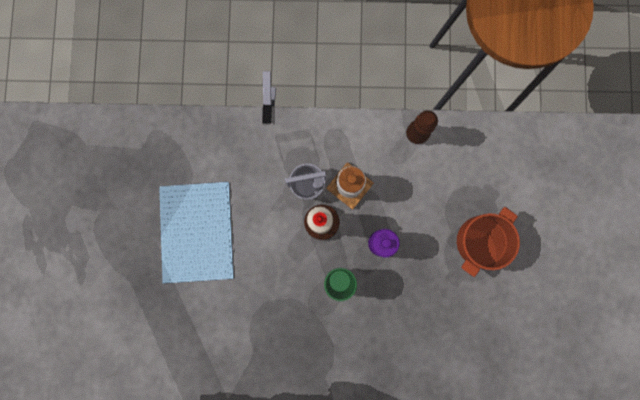

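View pics/scene0.png

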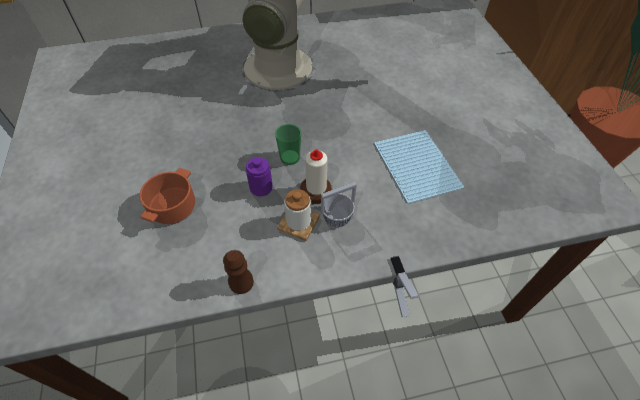

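Candidates for the jar: the white one with a wooden lid at top (351,183), and the purple look-alike at top (384,243). For the bottle: only the ivory body with a red tip at top (321,220). For the strainer: grey at top (306,181). The pot at (488,242) and the mat at (196,232) are clear. I'll check the choice in one close crop.

```bash
cat > h.py <<'E'
import numpy as np, cv2
from scipy.spatial.transform import Rotation as R
from plant import r
def ray(c,p):
    d=R.from_euler('xyz',c['attitude']).as_matrix()@np.array([(p[0]-c['cx'])/c['fx'],(p[1]-c['cy'])/c['fy'],1.])
    return np.array(c['xyz']),d/np.linalg.norm(d)
def plane(c,p,z):
    o,d=ray(c,p); return o+d*(z-o[2])/d[2]
def tri(c1,p1,c2,p2):
    A=np.zeros((3,3));b=np.zeros(3);L=[ray(c1,p1),ray(c2,p2)]
    for o,d in L:
        P=np.eye(3)-np.outer(d,d);A+=P;b+=P@o
    x=np.linalg.solve(A,b)
    return x,max(np.linalg.norm((np.eye(3)-np.outer(d,d))@(x-o)) for o,d in L)
def proj(c,x):
    v=R.from_euler('xyz',c['attitude']).as_matrix().T@(np.array(x)-c['xyz'])
    return np.array([c['cx']+c['fx']*v[0]/v[2],c['cy']+c['fy']*v[1]/v[2]])
def blob(im,lo,hi,box=None):
    m=cv2.inRange(cv2.cvtColor(im,cv2.COLOR_BGR2HSV),lo,hi)
    if box:
        k=np.zeros_like(m);x0,y0,x1,y1=box;k[y0:y1,x0:x1]=255;m&=k
    cs,_=cv2.findContours(m,cv2.RETR_EXTERNAL,cv2.CHAIN_APPROX_NONE)
    return max(cs,key=cv2.contourArea) if cs else None
def cen(c):
    m=cv2.moments(c);return np.array([m['m10'],m['m01']])/m['m00']
E
python3 - <<'E'
from h import *
T=cv2.imread('pics/top0.png');S=cv2.imread('pics/scene0.png')
a=cv2.resize(T[150:250,270:400],None,fx=4,fy=4,interpolation=cv2.INTER_CUBIC)
b=cv2.resize(S[140:250,230:375],None,fx=4,fy=4,interpolation=cv2.INTER_CUBIC)
a=a[:400,:];
# side-by-side within 800x600
a=cv2.resize(a,(390,300));b=cv2.resize(b,(395,300));cv2.imwrite('pics/crop1.png',np.hstack([a,b]))
ct,cs=r.get_calibration('top'),r.get_calibration('scene')
red=[cen(blob(T,(0,150,120),(8,255,255),(300,195,345,245))),cen(blob(S,(0,150,120),(8,255,255),(300,140,335,170)))]
print('red tip',red,tri(ct,red[0],cs,red[1]))
for n,im,c in(('top',T,ct),('scene',S,cs)):
    k=blob(im,(90,30,120),(115,160,255),(130,100,480,300)); q=cv2.boxPoints(cv2.minAreaRect(cv2.convexHull(k))) if n=='top' else cv2.approxPolyDP(cv2.convexHull(k),12,True)[:,0]
    print('mat',n,[plane(c,p,.006).round(3)[:2].tolist() for p in q])
k=[blob(T,(3,120,90),(16,255,255),(440,200,540,290)),blob(S,(3,120,90),(16,255,255),(130,160,205,230))]
print('pot',cen(k[0]),plane(ct,cen(k[0]),.06),cv2.minAreaRect(k[0]))
for n,b1,b2,z in(('green',(340-30,250,375,310),(265,110,310,170),.09),):
    g=blob(T,(60,80,30),(85,255,255),b1);print(n,cen(g),plane(ct,cen(g),z))
g=blob(T,(125,80,40),(150,255,255),(360,220,410,270));print('purple',plane(ct,cen(g),.08))
g=blob(T,(0,60,20),(12,200,75),(400,100,450,150));print('mill',plane(ct,cen(g),.06) if g is not None else None)
E
```

```text
red tip [array([319.58048162, 218.77439797]), array([316.10828025, 154.75796178])] (array([0.53100857, 0.00943475, 0.14020473]), np.float64(0.0003558126280382593))
mat top [[0.607, 0.387], [0.62, 0.223], [0.398, 0.202], [0.386, 0.363]]
mat scene [[0.387, 0.362], [0.604, 0.38], [0.621, 0.225], [0.4, 0.205]]
pot [488.27949618 241.45683553] [ 0.49519133 -0.34887633  0.06      ] ((488.99993896484375, 241.5), (57.83999252319336, 66.68000030517578), 73.73979187011719)
green [340.08954584 284.02613539] [ 0.40058432 -0.03507542  0.09      ]
purple [ 0.48733377 -0.1244231   0.08      ]
mill [ 0.74023033 -0.20679695  0.06      ]
```

View pics/crop1.png

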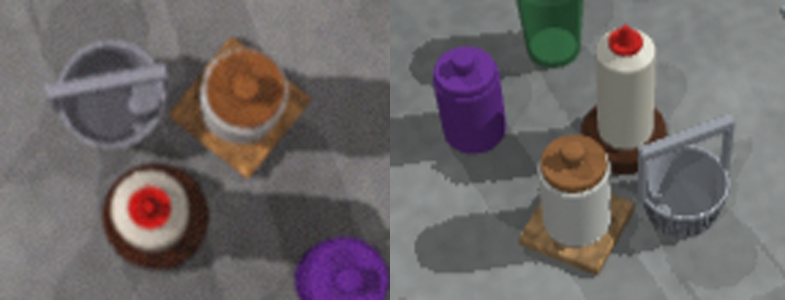

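The crop confirms the choice: wood-lidded white jar on the diamond-turned cork, ivory bottle on the dark disc, and strainer with its bar from top (286,180) to (325,174). The purple one is the decoy.

```bash
python3 - <<'E'
from h import *
T=cv2.imread('pics/top0.png');S=cv2.imread('pics/scene0.png')
ct,cs=r.get_calibration('top'),r.get_calibration('scene')
f=lambda p:(270+p[0]/3,150+p[1]/3); g=lambda p:(230+(p[0]-390)/2.724,140+p[1]/2.7273)
for n,a,b in(('knob',(246,87),(573,150)),('barL',(48,91),(733,121)),('barR',(165,73),(641,155)),('trivFar',(308,98),(521,240)),('trivNear',(247,175),(0,0))):
    if b[0]: print(n,tri(ct,f(a),cs,g(b)))
print('triv',[plane(ct,f(p),.012).round(4)[:2].tolist() for p in((235,38),(172,108),(247,175),(308,98))])
k=blob(T,(0,60,20),(15,255,100),(300,200,345,245));(x,y),rad=cv2.minEnclosingCircle(k);print('stand',x,y,rad,plane(ct,(x,y),.02))
k=blob(T,(0,0,165),(45,90,255),(300,200,345,245));(x,y),rad=cv2.minEnclosingCircle(k);print('ivory',x,y,rad,plane(ct,(x,y),.13))
k=blob(T,(8,90,100),(20,255,255),(335,160,370,200));print(cv2.contourArea(k),cen(k))
s=r.observe();print(s['eef_pos'])
E
```

```text
knob (array([ 0.6153621 , -0.05349242,  0.11380333]), np.float64(0.0010669004602820676))
barL (array([0.61078983, 0.08272554, 0.10778571]), np.float64(0.0018387671780788703))
barR (array([0.62531545, 0.00159101, 0.10362987]), np.float64(0.0006416718053166989))
trivFar (array([ 0.62318571, -0.10552712,  0.00801727]), np.float64(0.0009569641751592046))
triv [[0.6672, -0.0502], [0.6127, -0.0037], [0.5632, -0.0611], [0.6225, -0.1061]]
stand 321.55218505859375 221.5869598388672 17.75119400024414 [0.53133954 0.00737011 0.02      ]
ivory 318.5860290527344 219.18817138671875 12.091697692871094 [0.53063118 0.01128791 0.13      ]
521.5 [351.16970278 178.32502397]
[0.13881967 0.50609538 0.19138919]
```

```bash
cat > go.py <<'E'
import sys
from h import *
def go(x,y,z,yaw):
    s=r.observe();A=R.from_euler('xyz',s['ee_rot'])
    B=R.from_euler('xyz',[np.pi,0,yaw]);d=A.inv().apply(np.array([x,y,z])-s['eef_pos'])
    print('slide',d.round(4),'rot',(A.inv()*B).as_rotvec().round(3),'t',round(s['time'],2),'F',s['wrist_force'].round(1),'q6',s['joint_pos'][5].round(2))
if __name__=='__main__': go(*map(float,sys.argv[1:]))
E
python3 go.py .531 .009 .25 3.1416
```

```text
slide [-0.5097 -0.3757 -0.0584] rot [-0.001 -0.    -0.268] t 0.15 F [ 0.3  0.2 -0.1] q6 -0.22
```

{"op": "apply_moves", "data": {"hand": [1,1,1,1,1,1,1,1], "slide": [[-0.039,-0.029,-0.009],[-0.078,-0.058,-0.018],[-0.117,-0.087,-0.027],[-0.156,-0.116,-0.036],[-0.195,-0.145,-0.045],[-0.234,-0.174,-0.052],[-0.273,-0.203,-0.059],[-0.312,-0.232,-0.059]], "rot": [[0,0,-0.04],[0,0,-0.08],[0,0,-0.12],[0,0,-0.16],[0,0,-0.2],[0,0,-0.24],[0,0,-0.268],[0,0,-0.268]]}}

```text
time: 0.95
eef_pos: [0.3795, 0.1983, 0.2517]
ee_rot: [3.141, 0.002, -3.141]
wrist_force: [0.4, 1.0, -0.7]
grip_width: 0.999
grip_force: 0.0
```

```bash
python3 go.py .531 .009 .25 3.1416
```

```text
slide [-0.1513 -0.1894  0.0018] rot [0.    0.002 0.001] t 0.95 F [ 0.4  1.  -0.7] q6 -1.37
```

{"op": "apply_moves", "data": {"hand": [1,1,1,1,1,1,1,1], "slide": [[-0.03,-0.037,0],[-0.06,-0.075,0],[-0.09,-0.113,0],[-0.12,-0.15,0],[-0.151,-0.189,0.002],[-0.151,-0.189,0.002],[-0.151,-0.189,0.002],[-0.151,-0.189,0.002]], "rot": [[0,0,0],[0,0,0],[0,0,0],[0,0,0],[0,0,0],[0,0,0],[0,0,0],[0,0,0]]}}

```text
time: 1.75
eef_pos: [0.529, 0.0119, 0.2489]
ee_rot: [3.141, -0.0, -3.141]
wrist_force: [-0.2, -0.4, -0.0]
grip_width: 1.0
grip_force: 0.0
```

```bash
python3 - <<'E'
from h import *
c=r.get_calibration('wrist');im=r.snapshot('wrist');cv2.imwrite('pics/w1.png',im)
np.save('w1.npy',c,allow_pickle=True);print(c['xyz'],c['attitude'])
for n,p in(('red',(.531,.009,.14)),('knob',(.615,-.053,.116)),('barL',(.611,.083,.106)),('barR',(.625,.002,.106))): print(n,proj(c,p).round())
E
python3 go.py .531 .009 .25 3.1416
```

```text
[0.45419533 0.01218091 0.43034549] [ 2.84580489e+00 -1.46271250e-03  1.57244548e+00]
red [319. 184.]
knob [267. 247.]
barL [380. 241.]
barR [313. 251.]
slide [-0.0021 -0.0031 -0.0009] rot [0.    0.    0.002] t 1.8 F [-0.2  0.8  0.9] q6 -1.77
```

View pics/w1.png

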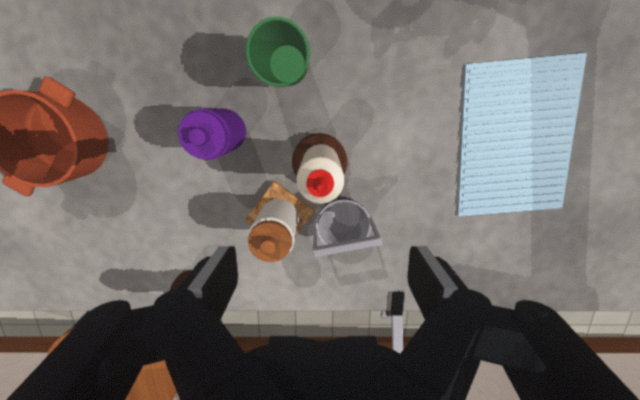

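The wrist view agrees with the positions measured: red tip (319,183), knob (268,245), and bar from (314,250) to (380,239). All are within about 2 px of where I projected them. Next I descend on the bottle.

{"op": "apply_moves", "data": {"hand": [1,1,1,1,1,1,1,1], "slide": [[-0.002,-0.002,0.02],[-0.002,-0.003,0.05],[-0.002,-0.003,0.08],[-0.002,-0.003,0.11],[-0.002,-0.003,0.135],[-0.002,-0.003,0.153],[-0.002,-0.003,0.161],[-0.002,-0.003,0.161]], "rot": [[0,0,0],[0,0,0],[0,0,0],[0,0,0],[0,0,0],[0,0,0],[0,0,0],[0,0,0]]}}

```text
time: 2.6
eef_pos: [0.531, 0.0088, 0.0876]
ee_rot: [3.141, -0.001, -3.14]
wrist_force: [0.0, 0.5, -0.1]
grip_width: 0.997
grip_force: 0.0
```

{"op": "apply_moves", "data": {"hand": [0,-0.2,-0.4,-0.5,-0.5,-0.5,-0.5,-0.5], "slide": [[0,0,0],[0,0,0],[0,0,0],[0,0,0],[0,0,0],[0,0,0],[0,0,0],[0,0,0]], "rot": [[0,0,0],[0,0,0],[0,0,0],[0,0,0],[0,0,0],[0,0,0],[0,0,0],[0,0,0]], "force": 40}}

```text
time: 3.4
eef_pos: [0.534, 0.0081, 0.092]
ee_rot: [-3.141, 0.008, -3.141]
wrist_force: [-3.5, 3.3, 26.1]
grip_width: 0.4
grip_force: 31.5
```

```bash
python3 - <<'E'
from h import *
cv2.imwrite('pics/w2.png',r.snapshot('wrist'));s=r.observe();print(s)
E
```

```text
{'time': 3.45, 'joint_pos': array([-2.04902194e-01,  4.26567181e-01,  1.61196363e+00,  1.05940119e-03,
        1.09506553e+00, -1.77644716e+00]), 'dq': array([ 0.00026246,  0.00079799,  0.00152434,  0.00176939, -0.00042518,
       -0.00096059]), 'effort': array([-1.94070406e+00, -3.02509475e+01, -1.62545586e+01, -6.63772300e-01,
       -1.06078908e+00,  7.05384169e-03]), 'eef_pos': array([0.53399069, 0.00809514, 0.09205032]), 'ee_rot': array([-3.1408855 ,  0.00802069, -3.1413226 ]), 'wrist_force': array([-4.12798417,  2.98186854, 25.68918588]), 'moment': array([0.60081751, 0.59264033, 0.04309061]), 'grip_force': 31.512066065333784, 'grip_width': 0.3982866122684376}
```

View pics/w2.png

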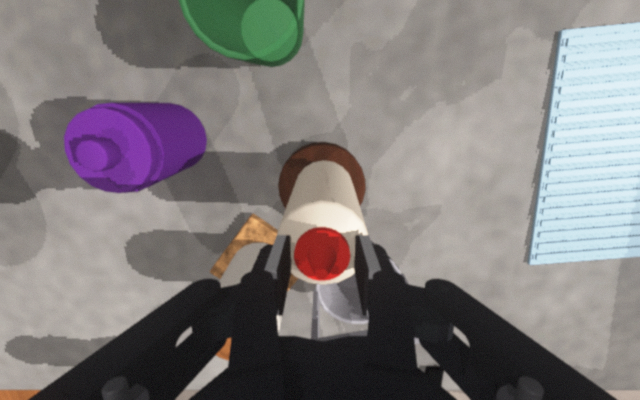

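The bottle sits between the pads, with its red tip at (322,253). The 26 N upward reaction comes from the pads swinging forward as they closed. I'll lift gently and check the hold.

{"op": "apply_moves", "data": {"hand": [-0.5,-0.5,-0.5,-0.5,-0.5,-0.5,-0.5,-0.5], "slide": [[0,0,-0.003],[0,0,-0.006],[0,0,-0.009],[0,0,-0.012],[0,0,-0.016],[0,0,-0.02],[0,0,-0.025],[0,0,-0.025]], "rot": [[0,0,0],[0,0,0],[0,0,0],[0,0,0],[0,0,0],[0,0,0],[0,0,0],[0,0,0]]}}

```text
time: 4.25
eef_pos: [0.5318, 0.008, 0.1135]
ee_rot: [-3.141, 0.001, -3.141]
wrist_force: [0.7, 0.1, -0.2]
grip_width: 0.25
grip_force: 0.0
```

```bash
python3 - <<'E'
from h import *
im=r.snapshot('scene');cv2.imwrite('pics/s1.png',cv2.resize(im[90:270,210:420],None,fx=3,fy=3,interpolation=cv2.INTER_CUBIC)[:540,:630])
E
```

```text
(no output)
```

View pics/s1.png

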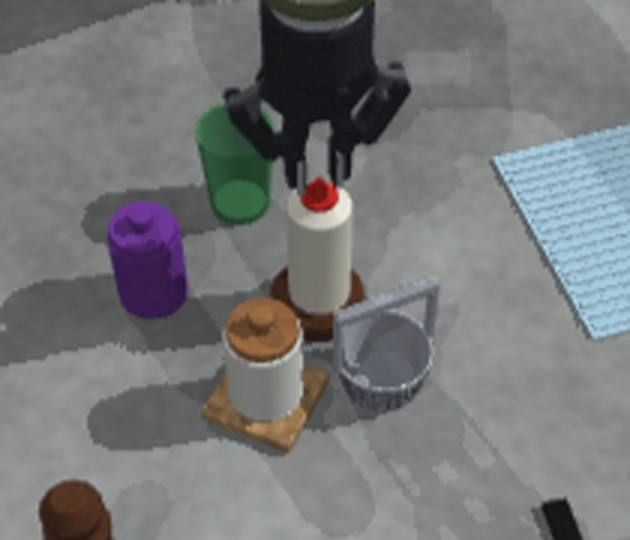

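The grip slipped up off the shoulder. The bottle still stands upright on its stand and the fingertips are at about scene (309-323,152). I'll check the geometry before retrying.

```bash
python3 - <<'E'
from h import *
cs=r.get_calibration('scene');ct=r.get_calibration('top')
s=r.observe();print(s['eef_pos'],s['ee_rot'],s['grip_width'],s['wrist_force'])
for z in(.1135,.125,.135,.145): print('tip',z,[proj(cs,(.532,y,z)).round(1) for y in(.022,-.006)])
for z in(.156,.136,.128,.02,0): print('bottle axis z',z,proj(cs,(.531,.009,z)).round(1))
S=r.snapshot('scene');T=r.snapshot('top')
k=blob(S,(0,150,120),(8,255,255),(300,140,335,175));print('red scene',cen(k),cv2.boundingRect(k))
k=blob(S,(10,5,150),(45,90,255),(295,140,340,215));print('ivory scene',cv2.boundingRect(k))
w=np.load('w1.npy',allow_pickle=True).item();W=cv2.imread('pics/w1.png')
k=blob(W,(0,150,120),(8,255,255),(300,160,345,210));print('red wrist',cen(k),cv2.boundingRect(k), tri(w,cen(k),cs,(316.1,154.8)))
for z in(.156,.136,.02): print(proj(w,(.531,.009,z)).round(1))
cv2.imwrite('pics/w3.png',r.snapshot('wrist'))
E
```

```text
[0.53163481 0.00802423 0.11309347] [-3.14146694e+00  5.81962094e-04 -3.14132971e+00] 0.24687265870426345 [-0.49363973 -1.30847192  0.15675529]
tip 0.1135 [array([321.3, 161.9]), array([309.7, 163.9])]
tip 0.125 [array([321.3, 158.6]), array([309.6, 160.6])]
tip 0.135 [array([321.3, 155.7]), array([309.5, 157.7])]
tip 0.145 [array([321.4, 152.8]), array([309.5, 154.8])]
bottle axis z 0.156 [315.8 150.1]
bottle axis z 0.136 [315.8 156. ]
bottle axis z 0.128 [315.8 158.4]
bottle axis z 0.02 [315.9 187. ]
bottle axis z 0 [315.9 191.8]
red scene [318.65306122 156.16326531] (313, 151, 10, 9)
ivory scene (306, 153, 22, 40)
red wrist [319.55419799 182.87406015] (307, 170, 27, 27) (array([0.53003279, 0.00996992, 0.13891653]), np.float64(2.8575861848912766e-05))
[318.5 188.3]
[318.7 183.1]
[319.5 162.4]
```

View pics/w3.png

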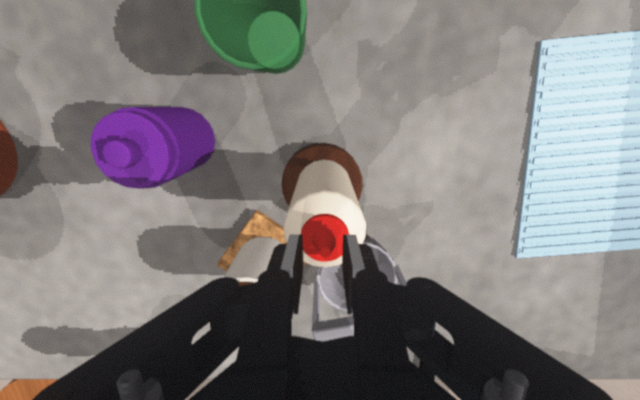

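{"op": "apply_moves", "data": {"hand": [-0.5,-0.5,-0.5,-1,-1,-1,-1,-1], "slide": [[0,0,-0.02],[0,0,-0.05],[0,0,-0.08],[0,0,-0.1],[0,0,-0.1],[0,0,-0.1],[0,0,-0.1],[0,0,-0.1]], "rot": [[0,0,0],[0,0,0],[0,0,0],[0,0,0],[0,0,0],[0,0,0],[0,0,0],[0,0,0]]}}

```text
time: 5.25
eef_pos: [0.531, 0.0081, 0.2117]
ee_rot: [3.141, -0.002, -3.141]
wrist_force: [-0.1, -0.1, -0.0]
grip_width: -0.001
grip_force: 0.0
```

```bash
python3 - <<'E'
from h import *
W=r.snapshot('wrist');S=r.snapshot('scene');s=r.observe();print(s['eef_pos'],s['grip_width'])
cv2.imwrite('pics/shutW.png',W);cv2.imwrite('pics/shutS.png',S)
print('tcp in wrist',proj(r.get_calibration('wrist'),s['eef_pos']),'scene',proj(r.get_calibration('scene'),s['eef_pos']))
E
```

```text
[0.53122041 0.00806978 0.21207746] -0.0015066482222082752
tcp in wrist [321.24936417 222.78330449] scene [315.31410514 132.43285908]
```

{"op": "apply_moves", "data": {"hand": [1,1,1,1,1,1,1,1], "slide": [[0,0,0],[0,0,0],[0,0,0],[0,0,0],[0,0,0],[0,0,0],[0,0,0],[0,0,0]], "rot": [[0,0,0],[0,0,0],[0,0,0],[0,0,0],[0,0,0],[0,0,0],[0,0,0],[0,0,0]]}}

```text
time: 6.15
eef_pos: [0.5315, 0.008, 0.2128]
ee_rot: [3.142, 0.0, -3.141]
wrist_force: [-0.2, -0.4, -0.0]
grip_width: 1.0
grip_force: 0.0
```

```bash
python3 - <<'E'
from h import *
W=r.snapshot('wrist');S=r.snapshot('scene');s=r.observe();print(s['eef_pos'],s['grip_width'])
a=[cv2.resize(x[130:320,180:460],None,fx=1.4,fy=1.4) for x in(cv2.imread('pics/shutW.png'),W)]
b=[cv2.resize(x[70:200,250:390],(392,300)) for x in(cv2.imread('pics/shutS.png'),S)]
a=[x[:266,:392] for x in a]
cv2.imwrite('pics/comp.png',np.vstack([np.hstack(a),np.hstack(b)]))
E
```

```text
[0.53143987 0.00803498 0.21277445] 1.0024928594294082
```

View pics/comp.png

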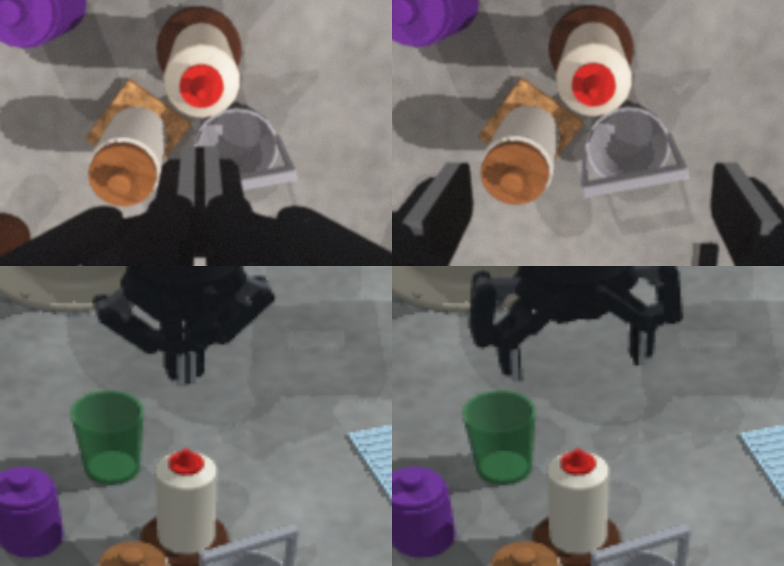

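```bash
python3 - <<'E'
from h import *
w,c=r.get_calibration('wrist'),r.get_calibration('scene')
f=lambda x,y:(180+x/1.4,130+y/1.4); g=lambda x,y:(250+x/2.8,70+(y-266)/2.3077)
print('shut',tri(w,f(200,150),c,g(187,381)))
print('open L(-y)',tri(w,f(455-392,164),c,g(515-392,377)))
print('open R(+y)',tri(w,f(722-392,164),c,g(642-392,361)))
print(r.observe()['eef_pos'])
E
```

```text
shut (array([0.52735561, 0.01057989, 0.24446855]), np.float64(0.0016013841798782765))
open L(-y) (array([ 0.52619656, -0.03850892,  0.25932408]), np.float64(0.00245454416301167))
open R(+y) (array([0.5268297 , 0.0590045 , 0.25756648]), np.float64(0.0019054514003476707))
[0.53143987 0.00803498 0.21277445]
```

The images show the real fingertips about 35-40 mm behind the reported TCP: reported z is 0.212, triangulated z is about 0.245-0.26, and x and y agree. I'll correct for that and grip the bottle at reported z of about 0.054.

{"op": "apply_moves", "data": {"hand": [1,1,1,1,1,1,1,1], "slide": [[0,0,0.02],[0,0,0.045],[0,0,0.07],[0,0,0.095],[0,0,0.12],[0,0,0.14],[0,0,0.152],[0,0,0.158]], "rot": [[0,0,0],[0,0,0],[0,0,0],[0,0,0],[0,0,0],[0,0,0],[0,0,0],[0,0,0]]}}

```text
time: 7.05
eef_pos: [0.5312, 0.0081, 0.054]
ee_rot: [3.141, -0.001, -3.141]
wrist_force: [0.2, 1.1, 0.2]
grip_width: 1.0
grip_force: 0.0
```

{"op": "apply_moves", "data": {"hand": [0.4,0.2,0,-0.2,-0.2,-0.2,-0.2,-0.2], "slide": [[0,0,0],[0,0,0],[0,0,0],[0,0,0],[0,0,0],[0,0,0],[0,0,0],[0,0,0]], "rot": [[0,0,0],[0,0,0],[0,0,0],[0,0,0],[0,0,0],[0,0,0],[0,0,0],[0,0,0]], "force": 40}}

```text
time: 7.85
eef_pos: [0.5322, 0.008, 0.056]
ee_rot: [-3.141, 0.002, -3.141]
wrist_force: [-1.6, 1.2, 6.1]
grip_width: 0.595
grip_force: 41.9
```

{"op": "apply_moves", "data": {"hand": [-0.2,-0.2,-0.2,-0.2,-0.2,-0.2,-0.2,-0.2], "slide": [[0,0,-0.005],[0,0,-0.015],[0,0,-0.035],[0,0,-0.06],[0,0,-0.085],[0,0,-0.105],[0,0,-0.12],[0,0,-0.12]], "rot": [[0,0,0],[0,0,0],[0,0,0],[0,0,0],[0,0,0],[0,0,0],[0,0,0],[0,0,0]]}}

```text
time: 8.65
eef_pos: [0.5323, 0.0078, 0.1772]
ee_rot: [-3.141, 0.004, -3.141]
wrist_force: [0.0, -0.2, -2.9]
grip_width: 0.597
grip_force: 42.3
```

{"op": "apply_moves", "data": {"hand": [-0.2,-0.2,-0.2,-0.2,-0.2,-0.2,-0.2,-0.2], "slide": [[0.005,0.015,0],[0.013,0.045,0],[0.026,0.085,0],[0.041,0.135,0],[0.056,0.185,0],[0.069,0.23,0],[0.078,0.262,0],[0.083,0.279,0]], "rot": [[0,0,0],[0,0,0],[0,0,0],[0,0,0],[0,0,0],[0,0,0],[0,0,0],[0,0,0]]}}

```text
time: 9.45
eef_pos: [0.4459, 0.29, 0.1737]
ee_rot: [-3.141, -0.002, -3.138]
wrist_force: [-0.2, -1.2, -3.5]
grip_width: 0.593
grip_force: 42.4
```

```bash
python3 - <<'E'
from h import *
S=r.snapshot('scene');s=r.observe();print(s['eef_pos'],s['grip_width'],s['grip_force'],s['wrist_force'])
c=r.get_calibration('scene')
k=blob(S,(10,5,150),(45,90,255),(330,60,450,220));print(None if k is None else cv2.boundingRect(k))
print('expected bottom',proj(c,(.448,.288,.14)),'top',proj(c,(.448,.288,.256)))
E
```

```text
[0.44553424 0.29109432 0.17370034] 0.5956443287256962 42.4005901068449 [-1.86250205  1.81732061 -3.47688965]
(423, 76, 15, 8)
expected bottom [417.16769574 112.46976635] top [426.90393866  73.88597353]
```

{"op": "apply_moves", "data": {"hand": [-0.2,-0.2,-0.2,-0.2,-0.2,-0.2,-0.2,-0.2], "slide": [[0,0,0.01],[0,0,0.035],[0,0,0.065],[0,0,0.09],[0,0,0.11],[0,0,0.122],[0,0,0.129],[0,0,0.13]], "rot": [[0,0,0],[0,0,0],[0,0,0],[0,0,0],[0,0,0],[0,0,0],[0,0,0],[0,0,0]]}}

```text
time: 10.3
eef_pos: [0.4483, 0.2866, 0.0442]
ee_rot: [-3.141, -0.001, 3.141]
wrist_force: [-0.0, 0.6, -2.2]
grip_width: 0.593
grip_force: 42.4
```

{"op": "apply_moves", "data": {"hand": [-0.2,-0.2,-0.2,-0.2,-0.2,-0.2,-0.2,-0.2], "slide": [[0,0,0.001],[0,0,0.002],[0,0,0.003],[0,0,0.004],[0,0,0.005],[0,0,0.005],[0,0,0.005],[0,0,0.005]], "rot": [[0,0,0],[0,0,0],[0,0,0],[0,0,0],[0,0,0],[0,0,0],[0,0,0],[0,0,0]]}}

```text
time: 11.1
eef_pos: [0.4494, 0.2873, 0.0419]
ee_rot: [3.141, 0.003, -3.141]
wrist_force: [-3.2, -1.4, 14.4]
grip_width: 0.597
grip_force: 43.7
```

{"op": "apply_moves", "data": {"hand": [0.2,0.25,0.3,0.5,1,1,1,1], "slide": [[0,0,-0.001],[0,0,-0.001],[0,0,-0.001],[0,0,-0.001],[0,0,-0.001],[0,0,-0.001],[0,0,-0.001],[0,0,-0.001]], "rot": [[0,0,0],[0,0,0],[0,0,0],[0,0,0],[0,0,0],[0,0,0],[0,0,0],[0,0,0]]}}

```text
time: 11.9
eef_pos: [0.4484, 0.287, 0.0408]
ee_rot: [3.142, -0.0, -3.141]
wrist_force: [-0.0, 0.1, -0.0]
grip_width: 1.001
grip_force: 0.0
```

{"op": "apply_moves", "data": {"hand": [1,1,1,1,1,1,1,1], "slide": [[0,0,-0.02],[0,0,-0.05],[0,0,-0.09],[0,0,-0.13],[0,0,-0.16],[0,0,-0.18],[0,0,-0.18],[0,0,-0.18]], "rot": [[0,0,0],[0,0,0],[0,0,0],[0,0,0],[0,0,0],[0,0,0],[0,0,0],[0,0,0]]}}

```text
time: 12.7
eef_pos: [0.4482, 0.2869, 0.22]
ee_rot: [-3.141, -0.001, -3.141]
wrist_force: [0.4, 0.3, -0.5]
grip_width: 1.003
grip_force: 0.0
```

```bash
python3 - <<'E'
from h import *
S=r.snapshot('scene');W=r.snapshot('wrist');c=r.get_calibration('scene');w=r.get_calibration('wrist')
k=[max([blob(im,(lo,120,100),(hi,255,255),b) for lo,hi in((0,8),)],key=cv2.contourArea) for im,b in((S,(380,60,470,220)),(W,(250,100,400,270)))]
print(cen(k[0]),cen(k[1]),tri(c,cen(k[0]),w,cen(k[1])))
E
python3 go.py .615 -.0545 .22 1.5708
```

```text
[416.24647887 116.40375587] [323.99196141 185.11093248] (array([0.44669122, 0.28908898, 0.12550142]), np.float64(0.00010942435025223095))
slide [-0.1671 -0.3413 -0.0008] rot [-3.000e-03 -1.000e-03  1.571e+00] t 12.8 F [ 0.1 -0.2 -0.5] q6 -1.22
```

{"op": "apply_moves", "data": {"hand": [1,1,1,1,1,1,1,1], "slide": [[-0.02,-0.041,0],[-0.04,-0.082,0],[-0.06,-0.123,0],[-0.08,-0.164,0],[-0.1,-0.205,0],[-0.12,-0.246,0],[-0.14,-0.287,0],[-0.16,-0.328,0]], "rot": [[0,0,0.145],[0,0,0.29],[0,0,0.435],[0,0,0.58],[0,0,0.725],[0,0,0.87],[0,0,1.015],[0,0,1.16]]}}

```text
time: 13.6
eef_pos: [0.6086, -0.0427, 0.2194]
ee_rot: [-3.14, -0.001, 1.976]
wrist_force: [-0.1, 0.0, -0.3]
grip_width: 0.999
grip_force: 0.0
```

```bash
python3 go.py .616 -.056 .22 1.5708
```

```text
slide [-0.0151  0.0015 -0.0007] rot [-0.002 -0.001  0.405] t 13.6 F [-0.1  0.  -0.3] q6 -0.67
```

{"op": "apply_moves", "data": {"hand": [1,1,1,1,1,1,1,1], "slide": [[-0.008,0.001,0],[-0.015,0.0015,0],[-0.015,0.0015,0],[-0.015,0.0015,0.02],[-0.015,0.0015,0.045],[-0.015,0.0015,0.07],[-0.015,0.0015,0.09],[-0.015,0.0015,0.1]], "rot": [[0,0,0.14],[0,0,0.28],[0,0,0.405],[0,0,0.405],[0,0,0.405],[0,0,0.405],[0,0,0.405],[0,0,0.405]]}}

```text
time: 14.4
eef_pos: [0.6145, -0.0538, 0.1176]
ee_rot: [-3.137, -0.001, 1.577]
wrist_force: [1.1, -0.1, -0.1]
grip_width: 1.0
grip_force: 0.0
```

```bash
python3 go.py .616 -.056 .013 1.5708; python3 - <<'E'
from h import *
cv2.imwrite('pics/w4.png',r.snapshot('wrist'))
E
```

```text
slide [-0.0024  0.002   0.1046] rot [-0.005 -0.001  0.006] t 14.4 F [ 1.1 -0.1 -0.1] q6 -0.28
```

View pics/w4.png

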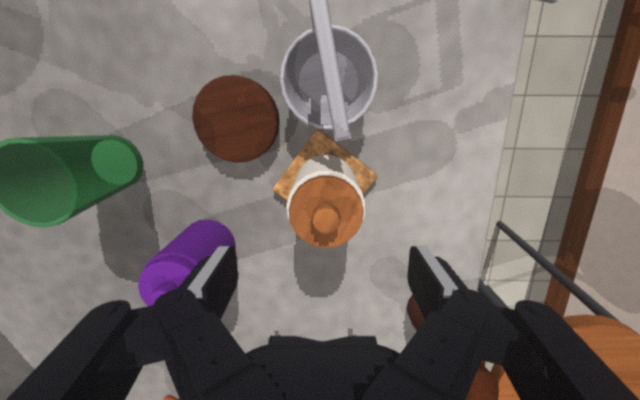

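The lid at (326,209) is centred between the open fingers, and the strainer and purple jar are clear of their path. Descending.

{"op": "apply_moves", "data": {"hand": [1,1,1,1,1,1,1,1], "slide": [[-0.002,0.002,0.015],[-0.002,0.002,0.035],[-0.002,0.002,0.055],[-0.002,0.002,0.072],[-0.002,0.002,0.086],[-0.002,0.002,0.096],[-0.002,0.002,0.102],[-0.002,0.002,0.104]], "rot": [[0,0,0],[0,0,0],[0,0,0],[0,0,0],[0,0,0],[0,0,0],[0,0,0],[0,0,0]]}}

```text
time: 15.25
eef_pos: [0.6179, -0.0561, 0.0165]
ee_rot: [-3.142, -0.0, 1.577]
wrist_force: [0.5, 0.0, 1.4]
grip_width: 1.004
grip_force: 0.0
```

{"op": "apply_moves", "data": {"hand": [0.6,0.4,0.2,0.1,0.1,0.1,0.1,0.1], "slide": [[0,0,0],[0,0,0],[0,0,0],[0,0,0],[0,0,0],[0,0,0],[0,0,0],[0,0,0]], "rot": [[0,0,0],[0,0,0],[0,0,0],[0,0,0],[0,0,0],[0,0,0],[0,0,0],[0,0,0]], "force": 55}}

```text
time: 16.05
eef_pos: [0.618, -0.0562, 0.0179]
ee_rot: [3.141, 0.0, 1.577]
wrist_force: [-4.4, -0.4, 5.8]
grip_width: 0.687
grip_force: 59.0
```

{"op": "apply_moves", "data": {"hand": [0.1,0.1,0.1,0.1,0.1,0.1,0.1,0.1], "slide": [[0,0,-0.005],[0,0,-0.015],[0,0,-0.035],[0,0,-0.065],[0,0,-0.095],[0,0,-0.125],[0,0,-0.145],[0,0,-0.15]], "rot": [[0,0,0],[0,0,0],[0,0,0],[0,0,0],[0,0,0],[0,0,0],[0,0,0],[0,0,0]]}}

```text
time: 16.85
eef_pos: [0.6188, -0.0563, 0.1699]
ee_rot: [3.137, 0.001, 1.577]
wrist_force: [0.3, -0.4, -4.1]
grip_width: 0.688
grip_force: 60.1
```

{"op": "apply_moves", "data": {"hand": [0.1,0.1,0.1,0.1,0.1,0.1,0.1,0.1], "slide": [[0.01,-0.002,0],[0.03,-0.005,0],[0.06,-0.01,0],[0.095,-0.016,0],[0.13,-0.022,0],[0.165,-0.028,0],[0.195,-0.033,0],[0.22,-0.036,0]], "rot": [[0,0,-0.05],[0,0,-0.15],[0,0,-0.25],[0,0,-0.35],[0,0,-0.45],[0,0,-0.55],[0,0,-0.65],[0,0,-0.75]]}}

```text
time: 17.65
eef_pos: [0.5795, 0.1654, 0.1659]
ee_rot: [-3.14, -0.001, 2.332]
wrist_force: [1.5, -1.2, -3.6]
grip_width: 0.683
grip_force: 60.0
```

```bash
python3 go.py .560 .297 .166 3.1416
```

```text
slide [ 1.087e-01  7.660e-02 -1.000e-04] rot [-0.001 -0.002 -0.81 ] t 17.65 F [ 1.5 -1.2 -3.6] q6 -0.68
```

{"op": "apply_moves", "data": {"hand": [0.1,0.1,0.1,0.1,0.1,0.1,0.1,0.1], "slide": [[0.015,0.01,0],[0.035,0.025,0],[0.055,0.039,0],[0.075,0.053,0],[0.09,0.064,0],[0.1,0.071,0],[0.107,0.075,0],[0.109,0.077,0]], "rot": [[0,0,-0.1],[0,0,-0.2],[0,0,-0.31],[0,0,-0.42],[0,0,-0.53],[0,0,-0.64],[0,0,-0.75],[0,0,-0.81]]}}

```text
time: 18.45
eef_pos: [0.5609, 0.2966, 0.1656]
ee_rot: [-3.141, -0.002, -3.141]
wrist_force: [0.1, -0.6, -3.7]
grip_width: 0.689
grip_force: 60.0
```

{"op": "apply_moves", "data": {"hand": [0.1,0.1,0.1,0.1,0.1,0.1,0.1,0.1], "slide": [[0,0,0.01],[0,0,0.035],[0,0,0.07],[0,0,0.1],[0,0,0.125],[0,0,0.14],[0,0,0.148],[0,0,0.15]], "rot": [[0,0,0],[0,0,0],[0,0,0],[0,0,0],[0,0,0],[0,0,0],[0,0,0],[0,0,0]]}}

```text
time: 19.25
eef_pos: [0.5616, 0.2956, 0.0162]
ee_rot: [-3.141, -0.001, 3.136]
wrist_force: [0.1, 0.3, -3.4]
grip_width: 0.682
grip_force: 60.0
```

{"op": "apply_moves", "data": {"hand": [0.1,0.1,0.1,0.1,0.1,0.1,0.1,0.1], "slide": [[0,0,0.002],[0,0,0.004],[0,0,0.005],[0,0,0.006],[0,0,0.007],[0,0,0.007],[0,0,0.007],[0,0,0.007]], "rot": [[0,0,0],[0,0,0],[0,0,0],[0,0,0],[0,0,0],[0,0,0],[0,0,0],[0,0,0]]}}

```text
time: 20.05
eef_pos: [0.5626, 0.2959, 0.0119]
ee_rot: [3.141, 0.002, 3.137]
wrist_force: [-3.4, -2.6, 9.4]
grip_width: 0.689
grip_force: 61.2
```

{"op": "apply_moves", "data": {"hand": [0.4,0.45,0.5,0.7,1,1,1,1], "slide": [[0,0,0],[0,0,0],[0,0,0],[0,0,0],[0,0,0],[0,0,0],[0,0,0],[0,0,0]], "rot": [[0,0,0],[0,0,0],[0,0,0],[0,0,0],[0,0,0],[0,0,0],[0,0,0],[0,0,0]]}}

```text
time: 20.85
eef_pos: [0.5618, 0.2958, 0.0097]
ee_rot: [-3.142, -0.0, 3.137]
wrist_force: [-1.1, 0.1, -0.4]
grip_width: 1.004
grip_force: 0.0
```

{"op": "apply_moves", "data": {"hand": [1,1,1,1,1,1,1,1], "slide": [[0,0,-0.02],[0,0,-0.05],[0,0,-0.09],[0,0,-0.13],[0,0,-0.17],[0,0,-0.2],[0,0,-0.21],[0,0,-0.21]], "rot": [[0,0,0],[0,0,0],[0,0,0],[0,0,0],[0,0,0],[0,0,0],[0,0,0],[0,0,0]]}}

```text
time: 21.65
eef_pos: [0.5621, 0.296, 0.2206]
ee_rot: [3.141, 0.002, 3.137]
wrist_force: [-0.0, -0.1, -0.1]
grip_width: 1.001
grip_force: 0.0
```

```bash
python3 - <<'E'
from h import *
W=r.snapshot('wrist');S=r.snapshot('scene');T=r.snapshot('top')
cv2.imwrite('pics/t2.png',T);cv2.imwrite('pics/s2.png',S)
cv2.imwrite('pics/comp2.png',np.vstack([cv2.resize(S[80:260,230:480],(780,560))]))
s=r.observe();print(s['eef_pos'],s['joint_pos'][5])
E
python3 go.py .618 .041 .22 1.5708
```

```text
[0.56120087 0.29562344 0.2176128 ] -1.2655518669072683
slide [-0.058  -0.2544 -0.0023] rot [-0.003 -0.002  1.566] t 21.8 F [ 0.1 -0.2 -0.4] q6 -1.27
```

View pics/comp2.png

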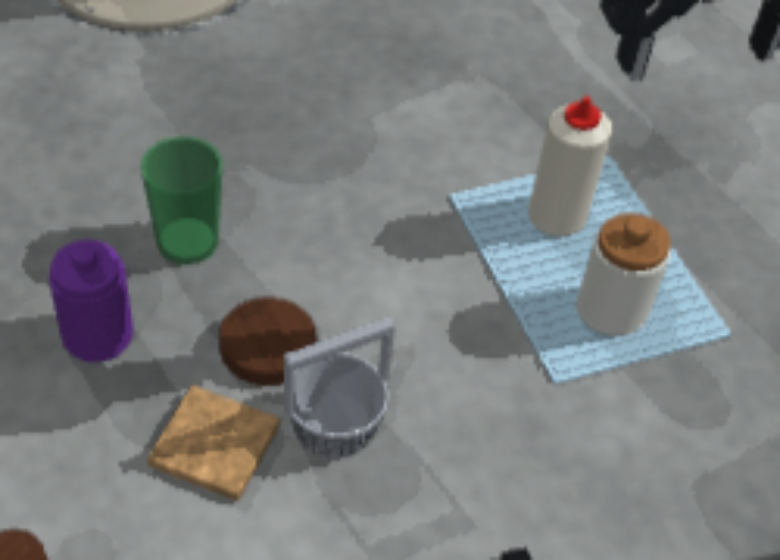

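The bottle and jar stand upright on the mat and the strainer hasn't moved: its bar ends are at scene (322,195) and (356,184), as before. Now the strainer.

{"op": "apply_moves", "data": {"hand": [1,1,1,1,1,1,1,1], "slide": [[-0.007,-0.032,0],[-0.014,-0.064,0],[-0.021,-0.096,0],[-0.028,-0.128,0],[-0.035,-0.16,0],[-0.042,-0.192,0],[-0.05,-0.224,0],[-0.058,-0.254,0]], "rot": [[0,0,0.145],[0,0,0.29],[0,0,0.435],[0,0,0.58],[0,0,0.725],[0,0,0.87],[0,0,1.015],[0,0,1.16]]}}

```text
time: 22.6
eef_pos: [0.6182, 0.0401, 0.2181]
ee_rot: [-3.139, -0.001, 1.971]
wrist_force: [0.8, 0.1, -0.4]
grip_width: 1.0
grip_force: 0.0
```

{"op": "apply_moves", "data": {"hand": [1,1,1,1,1,1,1,1], "slide": [[0,0,0],[0,0,0],[0,0,0.02],[0,0,0.05],[0,0,0.07],[0,0,0.08],[0,0,0.08],[0,0,0.08]], "rot": [[0,0,0.12],[0,0,0.237],[0,0,0.237],[0,0,0.237],[0,0,0.237],[0,0,0.237],[0,0,0.237],[0,0,0.237]]}}

```text
time: 23.4
eef_pos: [0.6189, 0.0415, 0.1403]
ee_rot: [3.141, 0.0, 1.74]
wrist_force: [0.1, -0.8, 0.3]
grip_width: 0.997
grip_force: 0.0
```

```bash
python3 go.py .618 .040 .040 1.74; python3 - <<'E'
from h import *
w=r.get_calibration('wrist');W=r.snapshot('wrist');cv2.imwrite('pics/w5.png',W)
for p in((.611,.083,.106),(.625,.002,.106)):print(proj(w,p).round(1))
# stand & trivet from views with nothing on them
T=cv2.imread('pics/t2.png');S=cv2.imread('pics/s2.png');ct,cs=r.get_calibration('top'),r.get_calibration('scene')
k=[blob(im,(0,60,15),(15,255,110),b) for im,b in((T,(300,200,345,245)),(S,(292,165,335,205)))]
e=[cv2.fitEllipse(cv2.convexHull(x))[0] for x in k];print('stand',e,tri(ct,e[0],cs,e[1]),plane(ct,e[0],.02))
k=[blob(im,(8,90,70),(25,255,255),b) for im,b in((T,(320,150,385,215)),(S,(270,195,325,245)))]
for kk,c in zip(k,(ct,cs)):
    q=cv2.approxPolyDP(cv2.convexHull(kk),6,True)[:,0];print('trivet',[plane(c,p,.012)[:2].round(3).tolist() for p in q],np.mean([plane(c,p,.012) for p in q],0).round(4) )
E
```

```text
slide [-0.0013 -0.0012  0.1003] rot [ 0.001  0.    -0.   ] t 23.4 F [ 0.1 -0.8  0.3] q6 -0.29
[321.6 152.4]
[321.8 252.4]
stand [(321.4928894042969, 221.87123107910156), (315.12322998046875, 189.12281799316406)] (array([0.5310473 , 0.00736354, 0.01171674]), np.float64(0.0002881747168921459)) [0.53070173 0.0074874  0.02      ]
trivet [[0.666, -0.045], [0.624, -0.105], [0.564, -0.063], [0.606, -0.003]] [ 0.615  -0.0538  0.012 ]
trivet [[0.564, -0.062], [0.608, -0.003], [0.673, -0.049], [0.629, -0.105]] [ 0.6181 -0.0548  0.012 ]
```

View pics/w5.png

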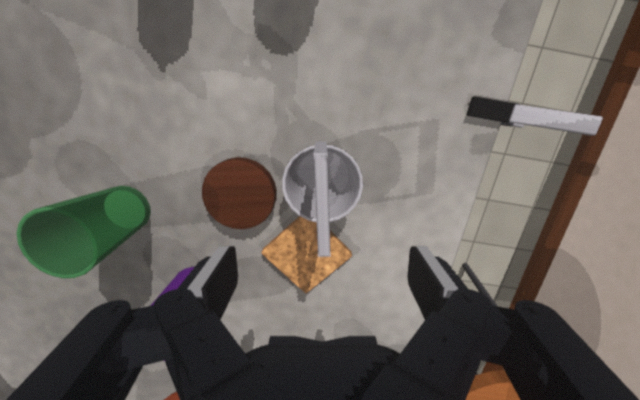

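The bar runs vertically at column 322, rows 150-253, aligned and centred between the fingers. Descending to grip its middle.

{"op": "apply_moves", "data": {"hand": [1,1,1,0.6,0.4,0.2,0.2,0.2], "slide": [[-0.001,0,0.015],[-0.001,0,0.035],[-0.001,0,0.055],[-0.001,0,0.072],[-0.001,0,0.085],[-0.001,0,0.095],[-0.001,0,0.1],[-0.001,0,0.1]], "rot": [[0,0,0],[0,0,0],[0,0,0],[0,0,0],[0,0,0],[0,0,0],[0,0,0],[0,0,0]]}}

```text
time: 24.25
eef_pos: [0.6187, 0.0406, 0.0397]
ee_rot: [-3.141, -0.0, 1.74]
wrist_force: [-0.3, -0.2, 0.4]
grip_width: 0.599
grip_force: 0.0
```

{"op": "apply_moves", "data": {"hand": [0,-0.2,-0.4,-0.6,-0.8,-1,-1,-1], "slide": [[0,0,0],[0,0,0],[0,0,0],[0,0,0],[0,0,0],[0,0,0],[0,0,0],[0,0,0]], "rot": [[0,0,0],[0,0,0],[0,0,0],[0,0,0],[0,0,0],[0,0,0],[0,0,0],[0,0,0]], "force": 40}}

```text
time: 25.05
eef_pos: [0.6188, 0.0406, 0.0401]
ee_rot: [3.141, 0.0, 1.74]
wrist_force: [-2.2, 0.7, 3.7]
grip_width: 0.112
grip_force: 39.3
```

{"op": "apply_moves", "data": {"hand": [-1,-1,-1,-1,-1,-1,-1,-1], "slide": [[0,0,-0.005],[0,0,-0.015],[0,0,-0.035],[0,0,-0.065],[0,0,-0.1],[0,0,-0.13],[0,0,-0.145],[0,0,-0.15]], "rot": [[0,0,0],[0,0,0],[0,0,0],[0,0,0],[0,0,0],[0,0,0],[0,0,0],[0,0,0]]}}

```text
time: 25.85
eef_pos: [0.6193, 0.0405, 0.1923]
ee_rot: [3.138, 0.001, 1.74]
wrist_force: [0.4, 0.6, -1.4]
grip_width: 0.109
grip_force: 38.9
```

```bash
python3 - <<'E'
from h import *
from scipy.optimize import least_squares
T=cv2.imread('pics/t2.png');S=cv2.imread('pics/s2.png')
def fit(P):
    f=lambda v:np.hypot(*(P-v[:2]).T)-v[2]
    return least_squares(f,[*P.mean(0),.06],loss='soft_l1',f_scale=.001)
g=np.array([.495,-.349])
for n,im,b in(('top',T,(440,195,545,295)),('scene',S,(130,155,210,230))):
    c=r.get_calibration(n);k=blob(im,(3,110,50),(16,255,255),b)[:,0].astype(float)
    P=np.array([plane(c,p,.065)[:2] for p in k]);away=g-c['xyz'][:2];away/=np.linalg.norm(away)
    d=P-g;ang=(d@away)/np.linalg.norm(d,axis=1);rad=np.linalg.norm(d,axis=1)
    lug=rad>.073
    Q=P[(ang>-.1)&~lug];h=fit(Q);print(n,len(Q),h.x.round(4),np.abs(h.fun).max().round(4))
    d=P-h.x[:2];Q=P[(d@away/np.linalg.norm(d,axis=1)>0)&(abs(np.linalg.norm(d,axis=1)-.06)<.003)];h=fit(Q);print('  refit',len(Q),h.x.round(4))
    cv2.imwrite(f'pics/pot_{n}.png',im[b[1]:b[3],b[0]:b[2]])
s=r.observe();print(s['eef_pos'],s['grip_width'],s['grip_force'],s['wrist_force'])
cv2.imwrite('pics/s3.png',r.snapshot('scene'))
A=[cv2.resize(cv2.imread(f'pics/pot_{n}.png'),(390,370)) for n in('top','scene')];cv2.imwrite('pics/comp3.png',np.hstack(A))
E
```

```text
top 83 [ 0.4965 -0.3526  0.0593] 0.0103
  refit 69 [ 0.4963 -0.3526  0.0592]
scene 74 [ 0.4978 -0.3488  0.062 ] 0.0124
  refit 47 [ 0.4972 -0.3513  0.0596]
[0.619325   0.04046152 0.19225329] 0.10858005714007295 38.91748130321503 [ 0.43435436  0.63886391 -1.43192993]
```

View pics/comp3.png

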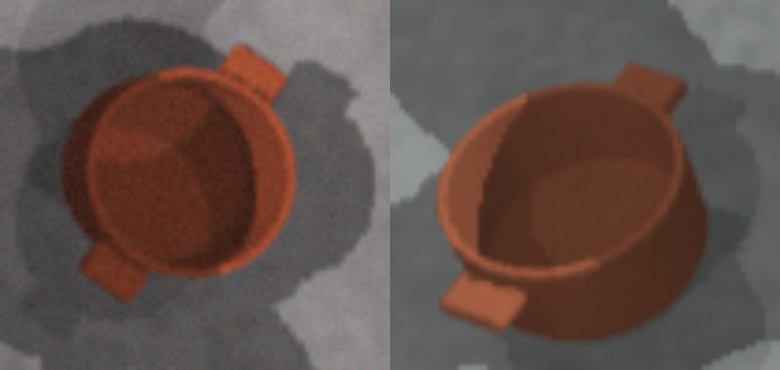

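The crops show the pot's rim clearly, and the rim circle fits from the two views agree: centre about (0.497,-0.352), radius about 59.5 mm. Carrying the strainer over.

{"op": "apply_moves", "data": {"hand": [-1,-1,-1,-1,-1,-1,-1,-1], "slide": [[-0.01,-0.005,0],[-0.035,-0.018,0],[-0.07,-0.035,0],[-0.105,-0.053,0],[-0.14,-0.071,0],[-0.175,-0.089,0],[-0.21,-0.106,0],[-0.24,-0.121,0]], "rot": [[0,0,0],[0,0,0],[0,0,0],[0,0,0],[0,0,0],[0,0,0],[0,0,0],[0,0,0]]}}

```text
time: 26.7
eef_pos: [0.5381, -0.2185, 0.1884]
ee_rot: [-3.14, -0.001, 1.739]
wrist_force: [0.4, 0.1, -2.1]
grip_width: 0.111
grip_force: 38.9
```

{"op": "apply_moves", "data": {"hand": [-1,-1,-1,-1,-1,-1,-1,-1], "slide": [[-0.03,-0.015,0],[-0.055,-0.028,0],[-0.08,-0.041,0],[-0.1,-0.051,0],[-0.115,-0.059,0],[-0.125,-0.064,0],[-0.129,-0.066,0],[-0.129,-0.066,0]], "rot": [[0,0,0],[0,0,0],[0,0,0],[0,0,0],[0,0,0],[0,0,0],[0,0,0],[0,0,0]]}}

```text
time: 27.5
eef_pos: [0.4964, -0.3546, 0.1895]
ee_rot: [-3.141, -0.0, 1.74]
wrist_force: [-0.2, 0.4, -1.5]
grip_width: 0.109
grip_force: 38.9
```

```bash
python3 go.py .497 -.355 .19 1.74; python3 - <<'E'
from h import *
W=r.snapshot('wrist');S=r.snapshot('scene');w=r.get_calibration('wrist');c=r.get_calibration('scene')
cv2.imwrite('pics/comp4.png',np.hstack([cv2.resize(W[60:330,200:450],(400,432)),cv2.resize(S[110:230,110:221],(400,432))]))
for n,p in(('pot rim centre',(.497,-.353,.065)),('foot if centred',(.497,-.353,.15)),('bar if centred',(.497,-.353,.262))):print(n,proj(w,p).round(1),proj(c,p).round(1))
E
```

```text
slide [-0.0005  0.0005 -0.0005] rot [-0. -0. -0.] t 27.5 F [-0.2  0.4 -1.5] q6 -0.98
pot rim centre [322.9 178.1] [164.7 190.9]
foot if centred [323.1 203.2] [153.7 167.6]
bar if centred [323.7 285.6] [136.4 131.2]
```

View pics/comp4.png

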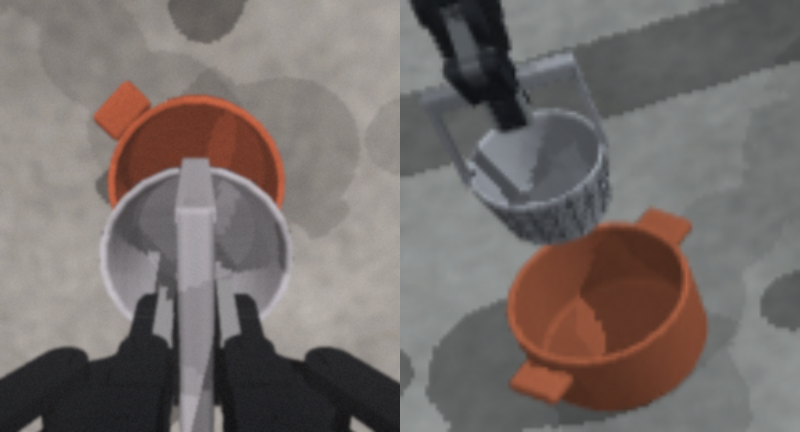

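Both views show the strainer centred over the pot: rim at wrist column 322.5 against 323 for the pot, and at scene (149,156) against the predicted (147,154). Lowering it.

{"op": "apply_moves", "data": {"hand": [-1,-1,-1,-1,-1,-1,-1,-1], "slide": [[0,0,0.01],[0,0,0.03],[0,0,0.055],[0,0,0.08],[0,0,0.105],[0,0,0.125],[0,0,0.135],[0,0,0.138]], "rot": [[0,0,0],[0,0,0],[0,0,0],[0,0,0],[0,0,0],[0,0,0],[0,0,0],[0,0,0]]}}

```text
time: 28.4
eef_pos: [0.4962, -0.3539, 0.0507]
ee_rot: [-3.141, -0.002, 1.74]
wrist_force: [-0.4, -0.7, -1.8]
grip_width: 0.11
grip_force: 38.9
```

{"op": "apply_moves", "data": {"hand": [-1,-1,-1,-1,-1,-1,-1,-1], "slide": [[0,0,0.001],[0,0,0.002],[0,0,0.003],[0,0,0.004],[0,0,0.005],[0,0,0.006],[0,0,0.006],[0,0,0.006]], "rot": [[0,0,0],[0,0,0],[0,0,0],[0,0,0],[0,0,0],[0,0,0],[0,0,0],[0,0,0]]}}

```text
time: 29.2
eef_pos: [0.4966, -0.3548, 0.046]
ee_rot: [3.141, 0.001, 1.74]
wrist_force: [0.8, 0.0, 1.6]
grip_width: 0.107
grip_force: 39.3
```

{"op": "apply_moves", "data": {"hand": [-0.7,-0.6,-0.5,-0.4,-0.3,-0.3,-0.3,-0.3], "slide": [[0,0,0],[0,0,0],[0,0,0],[0,0,0],[0,0,0],[0,0,0],[0,0,0],[0,0,0]], "rot": [[0,0,0],[0,0,0],[0,0,0],[0,0,0],[0,0,0],[0,0,0],[0,0,0],[0,0,0]]}}

```text
time: 30.0
eef_pos: [0.4964, -0.3546, 0.0458]
ee_rot: [-3.142, 0.0, 1.74]
wrist_force: [0.0, -0.1, -0.0]
grip_width: 0.35
grip_force: 0.0
```

{"op": "apply_moves", "data": {"hand": [-0.3,-0.3,-0.3,-0.3,-0.3,0,1,1], "slide": [[0,0,-0.01],[0,0,-0.03],[0,0,-0.06],[0,0,-0.1],[0,0,-0.14],[0,0,-0.165],[0,0,-0.175],[0,0,-0.175]], "rot": [[0,0,0],[0,0,0],[0,0,0],[0,0,0],[0,0,0],[0,0,0],[0,0,0],[0,0,0]]}}

```text
time: 30.8
eef_pos: [0.4967, -0.3549, 0.2219]
ee_rot: [3.14, 0.002, 1.74]
wrist_force: [-1.1, 0.5, -0.3]
grip_width: 0.823
grip_force: 0.0
```

```bash
python3 - <<'E'
from h import *
S=r.snapshot('scene');T=r.snapshot('top');cv2.imwrite('pics/s4.png',S);cv2.imwrite('pics/t4.png',T)
cv2.imwrite('pics/comp5.png',np.hstack([cv2.resize(r.snapshot('wrist')[60:330,200:450],(390,420)),cv2.resize(S[130:250,110:221],(390,420))]))
E
python3 go.py .448 .287 .22 3.1416
```

```text
slide [6.402e-01 6.050e-02 5.000e-04] rot [ 0.    -0.003 -1.402] t 30.95 F [-0.5  0.3 -0.4] q6 -0.98
```

View pics/comp5.png

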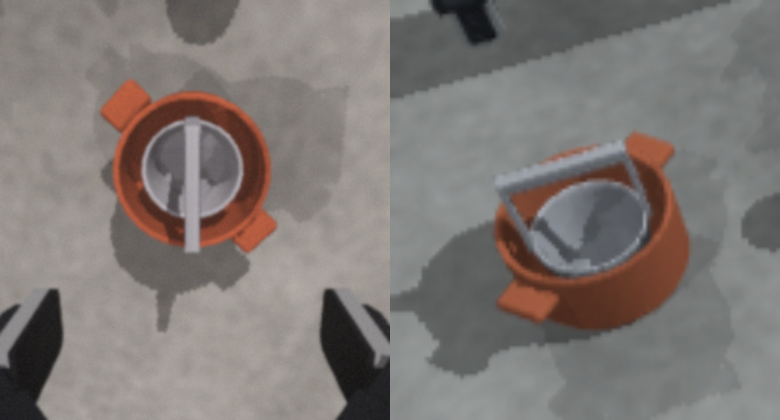

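The strainer sits upright and concentric in the pot, at wrist crop (193,168) against the pot at (193,168), and is released. Now I'll return the bottle.

{"op": "apply_moves", "data": {"hand": [1,1,1,1,1,1,1,1], "slide": [[0.045,0.004,0],[0.09,0.008,0],[0.135,0.013,0],[0.18,0.017,0],[0.225,0.021,0],[0.27,0.025,0],[0.315,0.03,0],[0.36,0.034,0]], "rot": [[0,0,-0.1],[0,0,-0.2],[0,0,-0.3],[0,0,-0.4],[0,0,-0.5],[0,0,-0.6],[0,0,-0.7],[0,0,-0.8]]}}

```text
time: 31.75
eef_pos: [0.4685, 0.0078, 0.2196]
ee_rot: [-3.141, -0.002, 2.544]
wrist_force: [1.0, -0.2, -0.3]
grip_width: 1.002
grip_force: 0.0
```

```bash
python3 go.py .448 .287 .20 3.1416
```

```text
slide [0.1741 0.2193 0.0198] rot [-0.    -0.002 -0.598] t 31.75 F [ 1.  -0.2 -0.3] q6 -1.21
```

{"op": "apply_moves", "data": {"hand": [1,1,1,1,1,1,1,1], "slide": [[0.027,0.034,0],[0.054,0.068,0],[0.081,0.102,0],[0.108,0.136,0],[0.135,0.17,0],[0.16,0.202,0.01],[0.174,0.219,0.02],[0.174,0.219,0.02]], "rot": [[0,0,-0.1],[0,0,-0.2],[0,0,-0.3],[0,0,-0.4],[0,0,-0.5],[0,0,-0.598],[0,0,-0.598],[0,0,-0.598]]}}

```text
time: 32.55
eef_pos: [0.4482, 0.2868, 0.198]
ee_rot: [-3.14, -0.005, 3.141]
wrist_force: [-0.4, -0.2, -0.3]
grip_width: 1.001
grip_force: 0.0
```

```bash
python3 - <<'E'
from h import *
S=r.snapshot('scene');W=r.snapshot('wrist');c=r.get_calibration('scene');w=r.get_calibration('wrist')
k=[blob(im,(0,120,100),(8,255,255),b) for im,b in((S,(380,60,470,220)),(W,(250,100,400,270)))]
print(cen(k[0]),cen(k[1]),tri(c,cen(k[0]),w,cen(k[1])))
E
python3 go.py .448 .287 .040 3.1416
```

```text
[416.24647887 116.40375587] [325.6878746  189.93637621] (array([0.44760255, 0.28842645, 0.12645607]), np.float64(4.416185605227491e-06))
slide [0.0013 0.0026 0.1598] rot [-0.001 -0.002 -0.003] t 32.65 F [ 0.6 -0.3  1. ] q6 -1.22
```

{"op": "apply_moves", "data": {"hand": [1,1,1,1,1,1,1,1], "slide": [[0,0.001,0.02],[0,0.001,0.045],[0,0.001,0.07],[0,0.001,0.095],[0,0.001,0.12],[0,0.001,0.14],[0,0.001,0.153],[0,0.001,0.158]], "rot": [[0,0,0],[0,0,0],[0,0,0],[0,0,0],[0,0,0],[0,0,0],[0,0,0],[0,0,0]]}}

```text
time: 33.45
eef_pos: [0.4499, 0.285, 0.042]
ee_rot: [-3.141, -0.001, 3.137]
wrist_force: [0.2, 0.9, 0.5]
grip_width: 0.999
grip_force: 0.0
```

{"op": "apply_moves", "data": {"hand": [0.4,0.2,0,-0.2,-0.2,-0.2,-0.2,-0.2], "slide": [[0,0,0],[0,0,0],[0,0,0],[0,0,0],[0,0,0],[0,0,0],[0,0,0],[0,0,0]], "rot": [[0,0,0],[0,0,0],[0,0,0],[0,0,0],[0,0,0],[0,0,0],[0,0,0],[0,0,0]], "force": 40}}

```text
time: 34.25
eef_pos: [0.4508, 0.2863, 0.0441]
ee_rot: [3.141, 0.002, 3.138]
wrist_force: [-0.9, 1.0, 6.6]
grip_width: 0.597
grip_force: 41.4
```

```bash
python3 go.py .448 .287 .040 3.1416
```

```text
slide [0.0028 0.0006 0.0041] rot [ 0.001  0.002 -0.004] t 34.25 F [-0.9  1.   6.6] q6 -1.22
```

{"op": "apply_moves", "data": {"hand": [-0.2,-0.2,-0.2,-0.2,-0.2,-0.2,-0.2,-0.2], "slide": [[0,0,-0.005],[0,0,-0.015],[0,0,-0.035],[0,0,-0.06],[0,0,-0.09],[0,0,-0.115],[0,0,-0.13],[0,0,-0.13]], "rot": [[0,0,0],[0,0,0],[0,0,0],[0,0,0],[0,0,0],[0,0,0],[0,0,0],[0,0,0]]}}

```text
time: 35.05
eef_pos: [0.4508, 0.2863, 0.1752]
ee_rot: [3.14, 0.004, 3.138]
wrist_force: [-0.7, -0.7, -3.2]
grip_width: 0.593
grip_force: 42.2
```

{"op": "apply_moves", "data": {"hand": [-0.2,-0.2,-0.2,-0.2,-0.2,-0.2,-0.2,-0.2], "slide": [[-0.005,-0.015,0],[-0.013,-0.045,0],[-0.026,-0.085,0],[-0.041,-0.135,0],[-0.056,-0.185,0],[-0.069,-0.23,0],[-0.078,-0.263,0],[-0.083,-0.281,0]], "rot": [[0,0,0],[0,0,0],[0,0,0],[0,0,0],[0,0,0],[0,0,0],[0,0,0],[0,0,0]]}}

```text
time: 35.85
eef_pos: [0.5318, 0.0018, 0.1717]
ee_rot: [-3.142, -0.002, 3.135]
wrist_force: [0.1, 0.9, -1.8]
grip_width: 0.597
grip_force: 42.3
```

{"op": "apply_moves", "data": {"hand": [-0.2,-0.2,-0.2,-0.2,-0.2,-0.2,-0.2,-0.2], "slide": [[0,0,0.01],[0,0,0.025],[0,0,0.045],[0,0,0.065],[0,0,0.08],[0,0,0.09],[0,0,0.095],[0,0,0.095]], "rot": [[0,0,0],[0,0,0],[0,0,0],[0,0,0],[0,0,0],[0,0,0],[0,0,0],[0,0,0]]}}

```text
time: 36.65
eef_pos: [0.5315, 0.0051, 0.0773]
ee_rot: [3.141, -0.001, 3.138]
wrist_force: [-0.9, 0.9, -1.9]
grip_width: 0.598
grip_force: 42.3
```

```bash
python3 go.py .5315 .006 .056 3.1416; python3 - <<'E'
from h import *
S=r.snapshot('scene');W=r.snapshot('wrist');c=r.get_calibration('scene');w=r.get_calibration('wrist')
k=[blob(im,(0,120,100),(8,255,255),b) for im,b in((S,(290,110,345,175)),(W,(250,100,400,330)))]
print(cen(k[0]),cen(k[1]),tri(c,cen(k[0]),w,cen(k[1])))
E
```

```text
slide [0.     0.0009 0.0213] rot [ 0.    -0.001 -0.003] t 36.65 F [-0.9  0.9 -1.9] q6 -1.78
[313.7061144  148.72189349] [320.98451958 291.31706354] (array([0.5284673 , 0.00484075, 0.15885261]), np.float64(3.6544306021082106e-05))
```

{"op": "apply_moves", "data": {"hand": [-0.2,-0.2,-0.2,-0.2,-0.2,-0.2,-0.2,-0.2], "slide": [[-0.001,0.001,0.004],[-0.002,0.0025,0.01],[-0.002,0.0025,0.015],[-0.002,0.0025,0.018],[-0.002,0.0025,0.02],[-0.002,0.0025,0.021],[-0.002,0.0025,0.022],[-0.002,0.0025,0.022]], "rot": [[0,0,0],[0,0,0],[0,0,0],[0,0,0],[0,0,0],[0,0,0],[0,0,0],[0,0,0]]}}

```text
time: 37.55
eef_pos: [0.535, 0.0073, 0.0581]
ee_rot: [-3.141, 0.003, 3.138]
wrist_force: [-4.8, 2.7, 16.9]
grip_width: 0.595
grip_force: 44.0
```

{"op": "apply_moves", "data": {"hand": [0.2,0.25,0.3,0.5,1,1,1,1], "slide": [[0,0,-0.001],[0,0,-0.001],[0,0,-0.001],[0,0,-0.001],[0,0,-0.001],[0,0,-0.001],[0,0,-0.001],[0,0,-0.001]], "rot": [[0,0,0],[0,0,0],[0,0,0],[0,0,0],[0,0,0],[0,0,0],[0,0,0],[0,0,0]]}}

```text
time: 38.35
eef_pos: [0.5339, 0.0071, 0.0568]
ee_rot: [-3.142, 0.0, 3.138]
wrist_force: [-0.4, -0.4, 1.1]
grip_width: 1.0
grip_force: 0.0
```

{"op": "apply_moves", "data": {"hand": [1,1,1,1,1,1,1,1], "slide": [[0,0,-0.02],[0,0,-0.05],[0,0,-0.09],[0,0,-0.13],[0,0,-0.15],[0,0,-0.165],[0,0,-0.165],[0,0,-0.165]], "rot": [[0,0,0],[0,0,0],[0,0,0],[0,0,0],[0,0,0],[0,0,0],[0,0,0],[0,0,0]]}}

```text
time: 39.15
eef_pos: [0.5337, 0.0072, 0.2211]
ee_rot: [3.141, -0.001, 3.138]
wrist_force: [0.0, -0.1, 1.2]
grip_width: 1.002
grip_force: 0.0
```

```bash
python3 - <<'E'
from h import *
S=r.snapshot('scene');W=r.snapshot('wrist');c=r.get_calibration('scene');w=r.get_calibration('wrist');cv2.imwrite('pics/s5.png',S)
k=[blob(im,(0,120,100),(8,255,255),b) for im,b in((S,(290,110,345,175)),(W,(250,100,400,330)))]
print(cen(k[0]),cen(k[1]),tri(c,cen(k[0]),w,cen(k[1])))
E
python3 go.py .562 .296 .22 3.1416
```

```text
[316.33333333 155.06629834] [324.57917889 187.29398827] (array([0.53120792, 0.01024866, 0.13919382]), np.float64(3.5462649522637125e-05))
slide [-0.0274  0.2889  0.0006] rot [ 0.    -0.002 -0.004] t 39.25 F [ 0.6  0.9 -0.8] q6 -1.77
```

The bottle is back within about 1 mm of its original spot: tip at scene (316.3,155.1) against the original (316.1,154.8). Now the jar.

{"op": "apply_moves", "data": {"hand": [1,1,1,1,1,1,1,1], "slide": [[-0.004,0.04,0],[-0.008,0.082,0],[-0.012,0.125,0],[-0.016,0.168,0],[-0.02,0.21,0],[-0.024,0.25,0],[-0.027,0.278,0],[-0.028,0.289,0]], "rot": [[0,0,0],[0,0,0],[0,0,0],[0,0,0],[0,0,0],[0,0,0],[0,0,0],[0,0,0]]}}

```text
time: 40.05
eef_pos: [0.5624, 0.2983, 0.2202]
ee_rot: [-3.141, -0.002, 3.14]
wrist_force: [-0.4, 0.0, 0.1]
grip_width: 1.003
grip_force: 0.0
```

```bash
python3 go.py .562 .296 .010 3.1416;python3 go.py .562 .296 .010 3.1416
```

```text
slide [-0.     -0.0022  0.2102] rot [-0.    -0.002 -0.001] t 40.05 F [-0.4  0.   0.1] q6 -1.27
slide [-0.     -0.0022  0.2102] rot [-0.    -0.002 -0.001] t 40.05 F [-0.4  0.   0.1] q6 -1.27
```

{"op": "apply_moves", "data": {"hand": [1,1,1,1,1,1,1,1], "slide": [[0,-0.001,0.03],[0,-0.001,0.065],[0,-0.001,0.1],[0,-0.001,0.135],[0,-0.001,0.165],[0,-0.001,0.19],[0,-0.001,0.205],[0,-0.001,0.209]], "rot": [[0,0,0],[0,0,0],[0,0,0],[0,0,0],[0,0,0],[0,0,0],[0,0,0],[0,0,0]]}}

```text
time: 40.85
eef_pos: [0.5622, 0.2942, 0.011]
ee_rot: [-3.141, -0.003, 3.137]
wrist_force: [-0.2, -0.1, -0.1]
grip_width: 0.998
grip_force: 0.0
```

{"op": "apply_moves", "data": {"hand": [0.6,0.4,0.2,0.1,0.1,0.1,0.1,0.1], "slide": [[0,0,0],[0,0,0],[0,0,0],[0,0,0],[0,0,0],[0,0,0],[0,0,0],[0,0,0]], "rot": [[0,0,0],[0,0,0],[0,0,0],[0,0,0],[0,0,0],[0,0,0],[0,0,0],[0,0,0]], "force": 55}}

```text
time: 41.65
eef_pos: [0.5641, 0.2951, 0.0146]
ee_rot: [3.141, 0.003, 3.138]
wrist_force: [0.4, -2.6, 6.8]
grip_width: 0.687
grip_force: 60.1
```

{"op": "apply_moves", "data": {"hand": [0.1,0.1,0.1,0.1,0.1,0.1,0.1,0.1], "slide": [[0,0,-0.005],[0,0,-0.015],[0,0,-0.04],[0,0,-0.075],[0,0,-0.115],[0,0,-0.15],[0,0,-0.175],[0,0,-0.18]], "rot": [[0,0,0],[0,0,0],[0,0,0],[0,0,0],[0,0,0],[0,0,0],[0,0,0],[0,0,0]]}}

```text
time: 42.45
eef_pos: [0.5639, 0.2955, 0.1966]
ee_rot: [3.14, 0.006, 3.138]
wrist_force: [0.2, 0.2, -4.0]
grip_width: 0.686
grip_force: 60.4
```

```bash
python3 go.py .618 -.056 .195 1.577
```

```text
slide [-0.0553 -0.3513  0.0012] rot [0.006 0.003 1.561] t 42.45 F [ 0.2  0.2 -4. ] q6 -1.27
```

{"op": "apply_moves", "data": {"hand": [0.1,0.1,0.1,0.1,0.1,0.1,0.1,0.1], "slide": [[-0.002,-0.01,0],[-0.005,-0.03,0],[-0.01,-0.065,0],[-0.016,-0.1,0],[-0.022,-0.14,0],[-0.028,-0.18,0],[-0.034,-0.215,0],[-0.039,-0.245,0]], "rot": [[0,0,0.04],[0,0,0.12],[0,0,0.2],[0,0,0.3],[0,0,0.4],[0,0,0.5],[0,0,0.58],[0,0,0.64]]}}

```text
time: 43.25
eef_pos: [0.6002, 0.0473, 0.1905]
ee_rot: [-3.139, -0.003, 2.492]
wrist_force: [0.1, -0.4, -3.1]
grip_width: 0.688
grip_force: 60.3
```

```bash
python3 go.py .617 -.056 .195 2.498
```

```text
slide [-0.0759 -0.0721 -0.0046] rot [-0.002 -0.003 -0.006] t 43.25 F [ 0.1 -0.4 -3.1] q6 -1.04
```

{"op": "apply_moves", "data": {"hand": [0.1,0.1,0.1,0.1,0.1,0.1,0.1,0.1], "slide": [[-0.015,-0.014,0],[-0.035,-0.033,0],[-0.053,-0.05,0],[-0.066,-0.063,0],[-0.074,-0.07,0],[-0.076,-0.072,0],[-0.076,-0.072,0],[-0.076,-0.072,0]], "rot": [[0,0,0],[0,0,0],[0,0,0],[0,0,0],[0,0,0],[0,0,0],[0,0,0],[0,0,0]]}}

```text
time: 44.05
eef_pos: [0.6186, -0.0523, 0.1927]
ee_rot: [3.141, -0.0, 2.499]
wrist_force: [-0.6, 0.5, -3.7]
grip_width: 0.687
grip_force: 60.3
```

{"op": "apply_moves", "data": {"hand": [0.1,0.1,0.1,0.1,0.1,0.1,0.1,0.1], "slide": [[0,0,0.01],[0,0,0.03],[0,0,0.06],[0,0,0.09],[0,0,0.12],[0,0,0.14],[0,0,0.15],[0,0,0.153]], "rot": [[0,0,0],[0,0,0],[0,0,0],[0,0,0],[0,0,0],[0,0,0],[0,0,0],[0,0,0]]}}

```text
time: 44.85
eef_pos: [0.6181, -0.0528, 0.0387]
ee_rot: [-3.141, -0.002, 2.498]
wrist_force: [0.2, -0.2, -3.5]
grip_width: 0.683
grip_force: 60.2
```

```bash
python3 go.py .617 -.056 .018 2.498; python3 - <<'E'
from h import *
W=r.snapshot('wrist');S=r.snapshot('scene');w=r.get_calibration('wrist');c=r.get_calibration('scene')
for n,im,b in(('w',W,(240,180,420,400)),('s',S,(265,140,335,215))):
    k=blob(im,(5,100,60),(20,255,255),b);print(n,cv2.boundingRect(k),cen(k),cv2.fitEllipse(k))
z=r.observe()['eef_pos'][2]-.018+.012+.09
for p in((.616,-.0545,z),):print(proj(w,p).round(1),proj(c,p).round(1))
cv2.imwrite('pics/comp6.png',np.hstack([cv2.resize(W[100:400,160:480],(400,375)),cv2.resize(S[130:250,230:358],(400,375))]))
E
```

```text
slide [-0.001  -0.0032  0.0207] rot [-0.001 -0.002  0.   ] t 44.85 F [ 0.2 -0.2 -3.5] q6 -1.2
w (255, 222, 136, 120) [322.30016058 281.98703332] ((322.30908203125, 281.897705078125), (118.89790344238281, 133.5169677734375), 88.87516021728516)
s (286, 187, 22, 18) [295.039801   196.30490405] ((295.0209045410156, 196.29273986816406), (13.859769821166992, 22.349103927612305), 124.2547836303711)
[314.4 301.9] [296.1 192.5]
```

View pics/comp6.png

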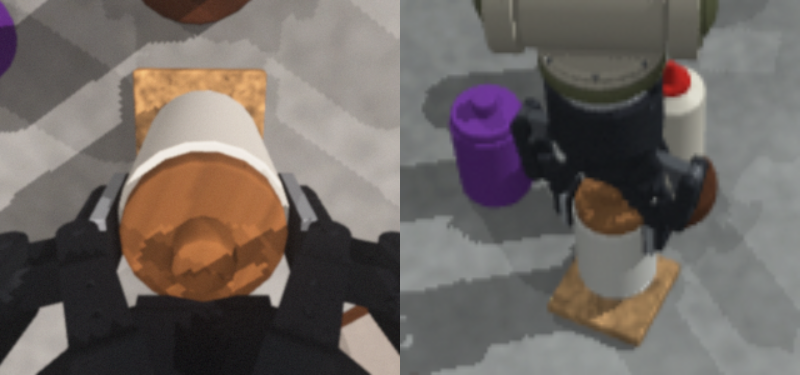

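The jar hangs upright just above the trivet. Both views ask for about -3 mm in y, which matches the pose error, so I'll correct that and set it down.

{"op": "apply_moves", "data": {"hand": [0.1,0.1,0.1,0.1,0.1,0.1,0.1,0.1], "slide": [[-0.001,-0.002,0.004],[-0.001,-0.003,0.01],[-0.001,-0.003,0.014],[-0.001,-0.003,0.017],[-0.001,-0.003,0.019],[-0.001,-0.003,0.02],[-0.001,-0.003,0.021],[-0.001,-0.003,0.022]], "rot": [[0,0,0],[0,0,0],[0,0,0],[0,0,0],[0,0,0],[0,0,0],[0,0,0],[0,0,0]]}}

```text
time: 45.75
eef_pos: [0.618, -0.0565, 0.0207]
ee_rot: [-3.142, 0.001, 2.498]
wrist_force: [-12.0, 1.7, 24.6]
grip_width: 0.685
grip_force: 62.8
```

{"op": "apply_moves", "data": {"hand": [0.1,0.1,0.4,0.45,0.5,0.7,1,1], "slide": [[0,0,-0.001],[0,0,-0.002],[0,0,-0.002],[0,0,-0.002],[0,0,-0.002],[0,0,-0.002],[0,0,-0.002],[0,0,-0.002]], "rot": [[0,0,0],[0,0,0],[0,0,0],[0,0,0],[0,0,0],[0,0,0],[0,0,0],[0,0,0]]}}

```text
time: 46.55
eef_pos: [0.6177, -0.0563, 0.0198]
ee_rot: [3.142, 0.0, 2.498]
wrist_force: [-0.1, 0.2, -0.1]
grip_width: 1.0
grip_force: 0.0
```

{"op": "apply_moves", "data": {"hand": [1,1,1,1,1,1,1,1], "slide": [[0,0,-0.02],[0,0,-0.05],[0,0,-0.09],[0,0,-0.13],[0,0,-0.17],[0,0,-0.2],[0,0,-0.22],[0,0,-0.22]], "rot": [[0,0,0],[0,0,0],[0,0,0],[0,0,0],[0,0,0],[0,0,0],[0,0,0],[0,0,0]]}}

```text
time: 47.35
eef_pos: [0.6186, -0.0565, 0.2428]
ee_rot: [3.14, 0.005, 2.498]
wrist_force: [-0.3, -0.3, -0.7]
grip_width: 1.001
grip_force: 0.0
```

{"op": "apply_moves", "data": {"hand": [1,1,1,1,1,1,1,1], "slide": [[0.02,0.03,0],[0.04,0.06,0],[0.06,0.09,0],[0.08,0.12,0],[0.1,0.15,0],[0.12,0.18,0],[0.14,0.21,0],[0.14,0.21,0]], "rot": [[0,0,0],[0,0,0],[0,0,0],[0,0,0],[0,0,0],[0,0,0],[0,0,0],[0,0,0]]}}

```text
time: 48.15
eef_pos: [0.6308, 0.1998, 0.2377]
ee_rot: [-3.141, -0.002, 2.502]
wrist_force: [-0.3, -0.1, -0.9]
grip_width: 0.998
grip_force: 0.0
```

```bash
python3 - <<'E'
from h import *
S=r.snapshot('scene');T=r.snapshot('top');c=r.get_calibration('scene');t=r.get_calibration('top')
S0=cv2.imread('pics/scene0.png');T0=cv2.imread('pics/top0.png')
a=dict(lo=(0,150,120),hi=(8,255,255))
for n,A,B in(('initial',S0,T0),('now',S,T)):
    red=[cen(blob(B,box=(300,195,345,245),**a)),cen(blob(A,box=(300,140,335,170),**a))]
    # jar white side (below the lid) in each view, and trivet+lid blob
    j=[blob(B,(0,0,120),(179,60,255),(338,165,366,200)),blob(A,(0,0,150),(179,60,255),(280,195,316,236))]
    print(n,'red',*[x.round(1) for x in red],tri(t,red[0],c,red[1])[0].round(4),'jar white box',cv2.boundingRect(j[0]),cv2.boundingRect(j[1]))
cv2.imwrite('pics/final.png',np.vstack([np.hstack([cv2.resize(x[140:250,230:375],(395,300),interpolation=cv2.INTER_CUBIC) for x in(S0,S)]),np.hstack([cv2.resize(x[150:250,270:400],(395,300),interpolation=cv2.INTER_CUBIC) for x in(T0,T)])]))
E
```

```text
initial red [319.6 218.8] [316.1 154.8] [0.531  0.0094 0.1402] jar white box (338, 173, 17, 24) (293, 200, 18, 26)
now red [319.4 218.2] [316.4 155.2] [0.5321 0.0099 0.1398] jar white box (338, 177, 27, 21) (305, 198, 6, 30)
```

View pics/final.png

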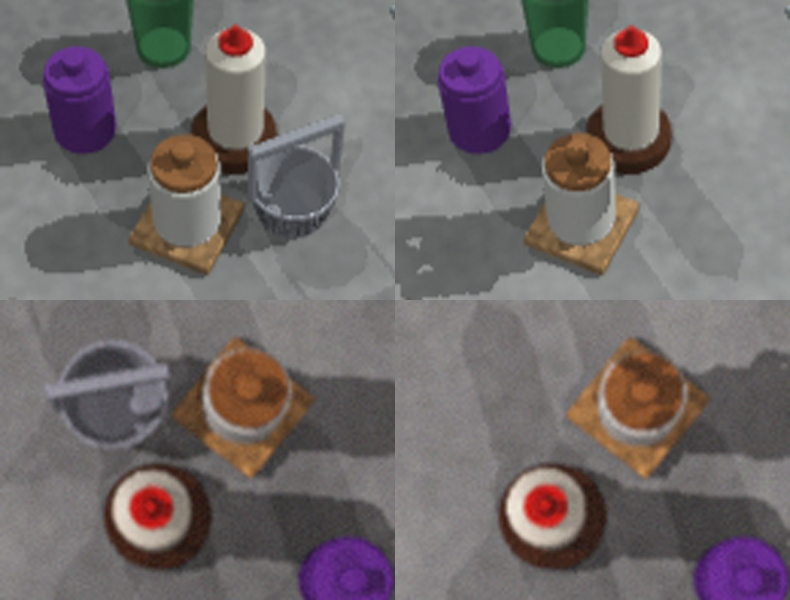

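Comparing initial and final views, the jar is within about 3 mm of its start, with the lid at top crop (247,387) then and (248,391) now. The bottle is within about 1 mm, and the tumbler and purple jar haven't moved. The gripper is clear, so I'm handing in.

```bash
python3 -c "
from plant import r
print(r.job_done())"
```

```text
the job is handed in; nothing more can be done
None
```

I handed the job in at about 48 s with the strainer upright in the pot, the bottle about 1 mm and the jar about 3 mm from where they started on the stand and trivet, and the gripper clear; the first bottle grip slipped off without moving it, because the real fingertips sit behind the reported TCP, and no verdict came back.

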